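# Clamp the carrier bar and stand the lamp units on it

## Task

Crank the bench vise open, lay the blue carrier bar flat on the vise bed between the jaws, centred lengthwise on the jaws, and crank the vise shut until the bar is firmly clamped. Only then take every lamp unit from the foam mat and stand it upright on top of the clamped bar, in a row, each one centred across the narrow bar and free of the gripper. Leave the screwdriver, the tin and the grey box where they are.

Things in the scene. Friction and masses are not known exactly. Their poses are not given: they have to be found in the camera images.
- vise: vise built into a fixed green pedestal, z up, x along the screw from crank end to fixed jaw. Origin on the bench. Pedestal x -80 to +100 mm, y +-160 mm. The vise bed that carries the bar is a trough 100 mm above the bench, x -38 to +17 mm, right across in y. Fixed jaw face (steel) at x = +17 mm; deck around and jaws 114 mm above the bench, 8 mm lip on the rim
- vise_seat (a point): point on the bed, 100 mm above the vise origin, under the centre line of the clamped bar (axes as the vise). The bar lies along the y axis here, centred
- jaw: moving steel jaw, 90 mm wide, 30 mm long, 14 mm high, sliding along vise x on the bed. Origin: middle of its clamping face, at bed height; the gap between the jaws is 17 mm minus this point's x in the vise frame. Fully open 52 mm; at the start 14 to 22 mm
- crank (a joint): crank angle, rad: 0 = vise fully open, arm straight up; grows clockwise as seen from the crank end (looking along vise +x), which closes the jaw 12 mm per turn (gap = 52 mm - 1.910 mm per rad); range -0.1 to 24. Stays where left; turns with about 4 N at the handle
- crank_grip (a point): middle of the crank's red handle sleeve, 16 mm across, 50 mm long, parallel to vise x, free to spin. It circles the screw axis (vise y = 0, z = 80 mm) at 38 mm radius and vise x = -140 mm: in the vise frame y = -38 sin(angle), z = 80 + 38 cos(angle) mm. The arm plate is at x = -108 to -99 mm, the hub 22 mm across
- bar: blue carrier bar 230 x 34 x 34 mm, its length along its own x axis, its four long faces alike (any may be up), yellow squares down each face. 0.3 kg. Origin: centre of the face that is underneath at the start. Lies loose on the bench
- bar_mid (a point): the bar's centre (17 mm from every long face), axes as the bar
- lamp0: lamp unit, round: aluminium foot disc 44 mm across, 8 mm high; amber body 36 mm across up to 32 mm; black stem 18 mm across from 32 to 55 mm (grip here); black rim 26 mm across, 55 to 60 mm (top). 0.12 kg. Origin: centre of the foot's underside, z up the stem. Starts upright on the 3 mm foam mat. 2 to 4 of them are there; None throughout if absent
- lamp1: lamp unit, round: aluminium foot disc 44 mm across, 8 mm high; amber body 36 mm across up to 32 mm; black stem 18 mm across from 32 to 55 mm (grip here); black rim 26 mm across, 55 to 60 mm (top). 0.12 kg. Origin: centre of the foot's underside, z up the stem. Starts upright on the 3 mm foam mat. 2 to 4 of them are there; None throughout if absent
- lamp2: lamp unit, round: aluminium foot disc 44 mm across, 8 mm high; amber body 36 mm across up to 32 mm; black stem 18 mm across from 32 to 55 mm (grip here); black rim 26 mm across, 55 to 60 mm (top). 0.12 kg. Origin: centre of the foot's underside, z up the stem. Starts upright on the 3 mm foam mat. 2 to 4 of them are there; None throughout if absent
- lamp3: lamp unit, round: aluminium foot disc 44 mm across, 8 mm high; amber body 36 mm across up to 32 mm; black stem 18 mm across from 32 to 55 mm (grip here); black rim 26 mm across, 55 to 60 mm (top). 0.12 kg. Origin: centre of the foot's underside, z up the stem. Starts upright on the 3 mm foam mat. 2 to 4 of them are there; None throughout if absent
- driver: screwdriver lying on the bench, 180 mm long; a bystander, leave alone. Origin at its middle underneath
- tin: closed tin 66 mm across, 70 mm high; a bystander, leave alone. Origin: centre of its underside
- ringbox: open grey plastic box 90 x 70 x 40 mm; a bystander, leave alone. Origin: centre of its underside
Mind the look-alikes: they are no part of the job. Of the things like the bar, leave any that is black; of the rest the larger one is meant.

How it is judged:
By the outcome, as a careful person would: the job done as asked, in the order asked, and still so for the second after the job is handed in, with the robot touching nothing.
Of lamp0, lamp1, lamp2, lamp3 only 2 to 4 are there at a start; the rules pass over those that are not, and their reading is None.
At some moment in a run one of lamp0, lamp1, lamp2, lamp3 may be knocked a few centimetres aside while the robot is not near it.
Once in a run the grip may slacken for a moment while it holds something.
It also fails if it takes over 210 s, if anything falls off the work surface, if the arm or the gripper's body presses on something with over 40 N, if the wrist force passes 120 N, or if a joint passes its speed limit or range.

## Robot

A 7-joint arm with a two-finger parallel gripper is mounted at the origin on the work surface. World frame = base frame: x ahead of the robot, y to its left, z up, the work surface at z = 0. Lengths are in m, angles in rad, forces in N, time in s.
With the tool pointing down it reaches from about 0.4 to 0.85 m from the base axis. Payload 10.4 kg.
Tool frame: the origin (TCP) lies midway between the tips of the shut fingers; the grasp point (between the pads) lies arm.pinch_z behind it (arm.pinch_z is the distance from the TCP to the grasp point, in m); z points along the fingers, y is the line along which they close (so a half turn about z gives the same grasp; the last joint's range is limited). The gripper opens to 87 mm and grips with 3 to 60 N. Pads are 19 mm wide; open, the fingers measure 117 mm over their backs; the gripper's body (75 mm by 190 mm) begins 51 mm behind the grasp point.
Start: joints at [1.179, 0.332, -0.065, 1.46, 0.022, 1.35, -0.088], TCP at [0.225, -0.583, 0.223] pointing down, gripper open.
Joint ranges: [-2.6, 2.6], [-0.5, 2.12], [-1.47, 1.34], [0.16, 2.42], [-1.27, 4.41], [0.06, 2.06], [-2.6, 2.6]. Speed limits (rad/s): [2.22, 2.22, 2.79, 2.79, 3.14, 3.14, 3.14].

## Interface

Orientations are given as a 3x3 rotation matrix whose columns are the frame's x, y, z axes.
In Python, from rig import observe, viewer, arm gives the robot as it stands.
- The arm moves only by the shell command python3 -m pendant 'ROWS'. ROWS is a JSON object of lists of equal length, an entry for each row: "xyz": the shift along the tool's x, y, z in cm, a list of three; "yaw": the turn about the tool's z in degrees; "claw": the closure, from 0 (fully open) to 1 (shut). A call has 1 to 12 rows; each row shifts and turns the commanded pose from where the row before left it, along the tool's axes as they then stand; what a row does not reach is not made up. A row lasts 1/12 s, in which the tool goes at most 41.7 mm and 7.16 degrees, less where a joint would pass 70% of its speed; a pose out of reach is approached as far as the arm can. A call with a gripper value outside its range is refused whole. The fingers move at their own pace and stop on an object; the grip force is fixed at half the most. Time passes only in rows, so rows that do not move let the fingers close. It gives the time, the measured TCP pose, the force, the opening and the grip force at its end, in the units of the state.
- observe(): the state, without advancing time (a new reading comes with each control period).
- viewer.grab_frame(name): name is "scene" or "top"; returns a dict with "pixels" (480x640x3 uint8, red, green, blue), "fovy" (degrees; the focal length in pixels is half the picture's height over the tangent of half this angle, whatever the lens; pixels are square), "cx", "cy" (the principal point, pixels), "k1" (the pictures are not rectified: a ray, as slopes to the right and down, at radius r is drawn at 1 + k1 r^2 times it, then the intrinsics apply), "world_from_camera" (4x4, takes a point from camera to world coordinates). Camera axes: x right, y down, z forward; pixel columns grow to the right and rows downward; lengths in m; the calibration is good to about 2 mm. A picture is of the moment at which its call begins. There is no depth.
- arm.close_job(): hands the job in; it is judged then, once.
The state is a dict: "time": time; "joint_pos": joint angles; "qvel": joint speeds; "effort": joint torques, N m; "eef_pos": TCP position; "eef_rot": TCP orientation; "wrist_force": force on the tool from outside, world axes, zero at the start; "moment": the same for the moment, N m; "finger_gap": finger opening in m; "finger_force": force on a finger pad.
Only numpy, scipy, OpenCV 4.12 (cv2) and the standard library are available. Lean on these libraries where they do the work, as an engineer would, in place of code of your own. Each camera call takes 0.05 s, during which the arm holds its last target. There are 200 camera calls.

## Working session

There is one attempt and no reset: what is moved stays moved. The work goes in short steps, Python scripts to look and compute and a shell command to move; the robot and the scene stay as the last step left them, time stands still between calls to the robot, and variables do not carry over. Pictures are saved under pics/ and viewed, at most 14 in all, crops included, and the job is handed in when it is done.

```bash
ls; mkdir -p pics
cat > h.py <<'E'
import numpy as np, cv2
from rig import observe, viewer, arm
def grab(n,name):
    f=viewer.grab_frame(n); cv2.imwrite(f'pics/{name}.png',f['pixels'][:,:,::-1]); 
    import pickle; pickle.dump(f,open(f'pics/{name}.pkl','wb')); return f
def load(name):
    import pickle; return pickle.load(open(f'pics/{name}.pkl','rb'))
def K(f):
    h,w=f['pixels'].shape[:2]; F=h/2/np.tan(np.radians(f['fovy'])/2)
    return np.array([[F,0,f['cx']],[0,F,f['cy']],[0,0,1.]])
def w(f,uv,z):
    uv=np.array(uv,float).reshape(-1,1,2); d=np.array([f['k1'],0,0,0,0.])
    n=cv2.undistortPointsIter(uv,K(f),d,None,None,(3,50,1e-10)).reshape(-1,2)
    T=np.array(f['world_from_camera']); r=np.c_[n,np.ones(len(n))]@T[:3,:3].T; o=T[:3,3]
    return o+r*((z-o[2])/r[:,2])[:,None]
def px(f,P):
    T=np.linalg.inv(np.array(f['world_from_camera'])); P=np.array(P,float).reshape(-1,3)
    rv=cv2.Rodrigues(T[:3,:3])[0]
    return cv2.projectPoints(P,rv,T[:3,3],K(f),np.array([f['k1'],0,0,0,0.]))[0].reshape(-1,2)
def crop(f,name,u0,v0,u1,v1,s):
    cv2.imwrite(f'pics/{name}.png',cv2.resize(f['pixels'][v0:v1,u0:u1,::-1],None,fx=s,fy=s,interpolation=cv2.INTER_CUBIC))
E
python3 - <<'E'
from h import *
np.set_printoptions(precision=4,suppress=True)
for n in('scene','top'):
    f=grab(n,n+'0'); print(n,f['fovy'],f['cx'],f['cy'],f['k1']); print(np.array(f['world_from_camera']))
print(observe(),arm.pinch_z)
E
```

```text
pics
scene 47.08337479468363 334.17555877389043 244.0287990269514 -0.030356866445066643
[[ 0.1358  0.6327 -0.7624  1.3732]
 [ 0.9906 -0.0756  0.1137 -0.1957]
 [ 0.0143 -0.7707 -0.6371  0.8036]
 [ 0.      0.      0.      1.    ]]
top 51.39517735030533 326.59055765471413 238.27809789210664 -0.12586359365381145
[[-0.0184 -0.9837  0.1787  0.3134]
 [-0.9998  0.018  -0.0043 -0.0762]
 [ 0.001  -0.1788 -0.9839  1.1267]
 [ 0.      0.      0.      1.    ]]
{'time': 0.1, 'joint_pos': array([ 1.1794,  0.3328, -0.0647,  1.4608,  0.0216,  1.3499, -0.0885]), 'qvel': array([ 0.0008, -0.0008, -0.002 , -0.0019,  0.0005, -0.0006,  0.0005]), 'effort': array([  0.0012, -62.4545,   0.0245, -39.0721,  -0.0614,   0.0366,
         0.    ]), 'eef_pos': array([ 0.2252, -0.5826,  0.2219]), 'eef_rot': array([[ 0.9328,  0.3605, -0.0005],
       [ 0.3605, -0.9328,  0.0012],
       [-0.    , -0.0013, -1.    ]]), 'wrist_force': array([ 0.9632, -0.3981, -0.1362]), 'moment': array([ 0.0321, -0.0353, -0.019 ]), 'finger_force': 0.0, 'finger_gap': 0.08681674841263727} 0.0187
```

View pics/scene0.png

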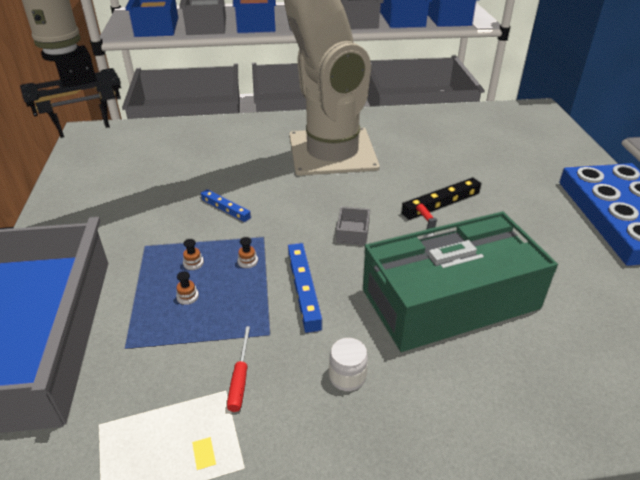

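View pics/top0.png

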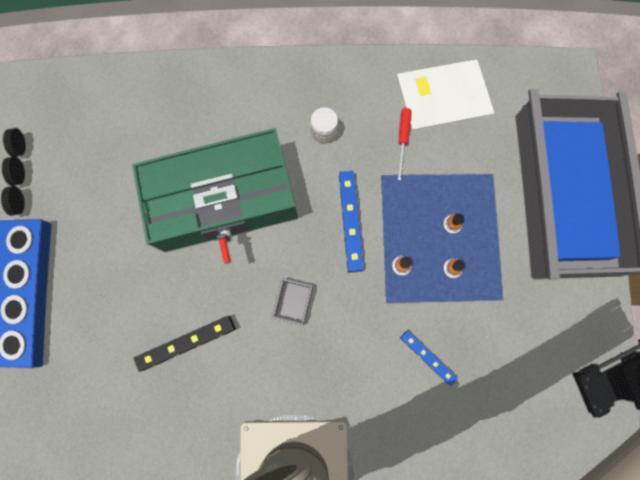

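The top view shows the candidates for the bar:
- The large blue bar at (350,222).
- A small blue bar at (428,358).
- A black bar at (185,343).

I choose the large blue one. Three lamps stand on the mat, at top (454,222), (402,265) and (454,267). The vise is at (216,190), and its crank faces the robot at (224,250).

Run:
```python
from h import *
t=load('top0'); s=load('scene0')
crop(t,'c1',120,115,310,275,4)
crop(s,'c2',355,170,565,345,3.8)
a=cv2.imread('pics/top0.png')
crop(t,'c3',320,160,480,290,5)
```

```text
(no output)
```

View pics/c1.png

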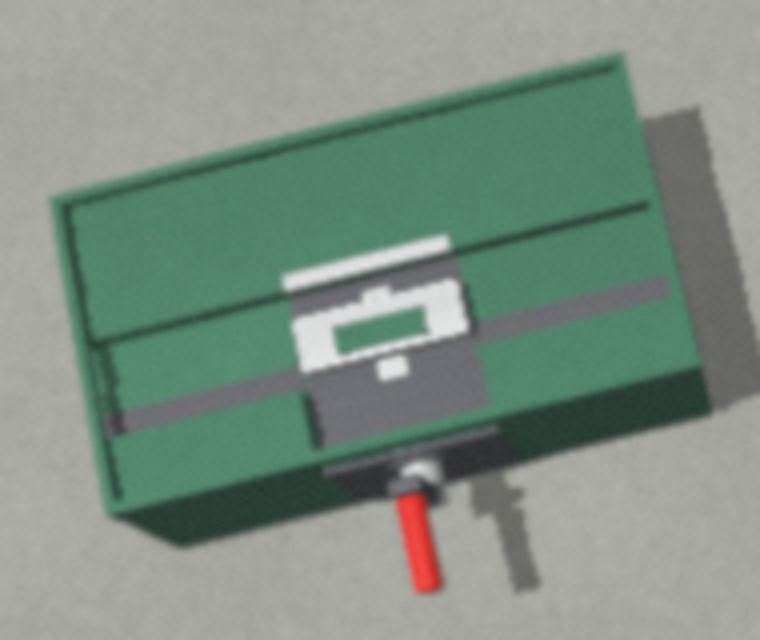

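View pics/c2.png

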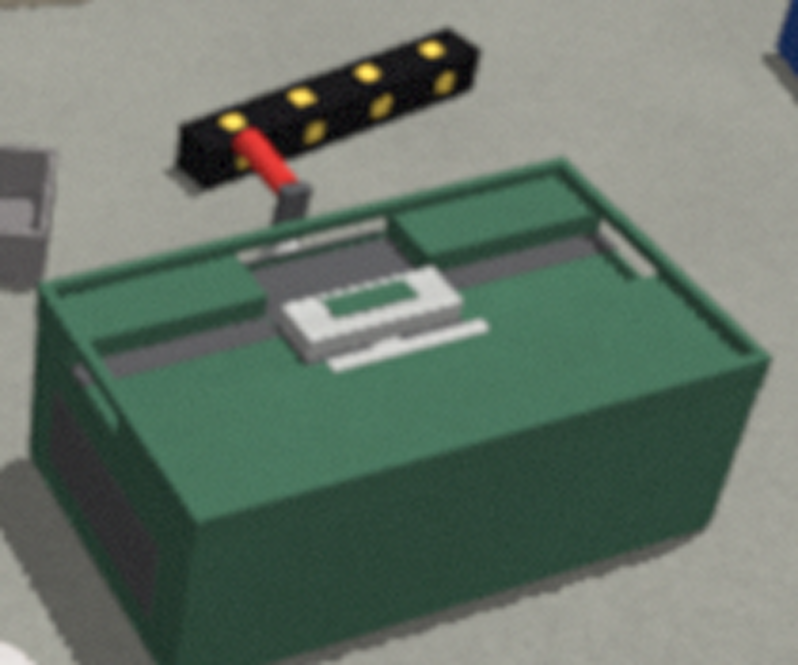

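View pics/c3.png

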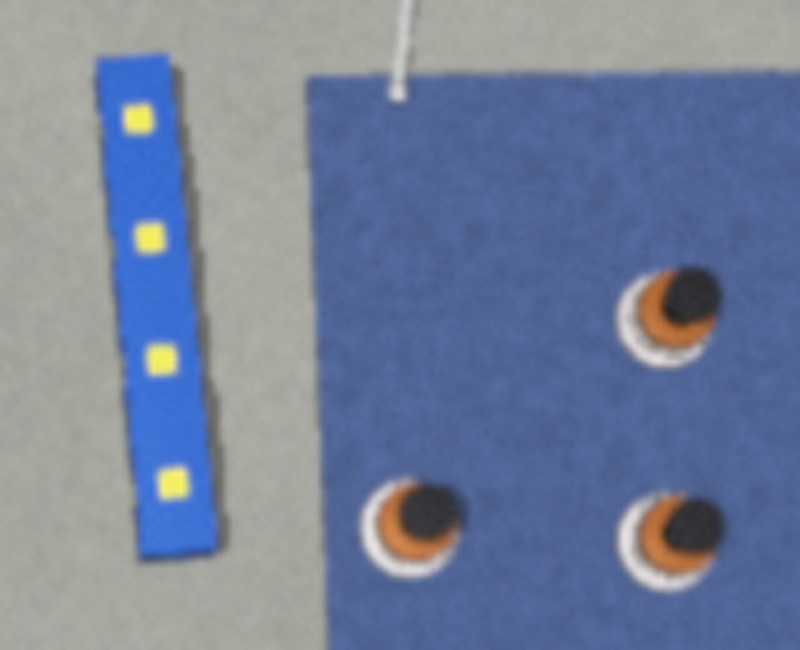

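The crops confirm the layout. The large blue bar's corners in crop 3 are (97,58), (168,54), (217,550) and (140,560). Lamp feet centre near (665,318), (410,528) and (665,541). The vise has its crank end towards the robot and the jaw gap looks like about 17 mm. Next I fit the poses.

```bash
cat > fit.py <<'E'
from h import *
from scipy.optimize import least_squares
np.set_printoptions(precision=4,suppress=True)
t=load('top0'); s=load('scene0')
def un(uv,u0,v0,k): return (np.array(uv,float)+.5)/k-.5+[u0,v0]
H=.122
V=np.array([[.1,.16,H],[.1,-.16,H],[-.08,.16,H],[-.08,-.16,H],[-.08,-.16,0],[-.08,.16,0]])
Vt=un([[50,200],[625,55],[112,515],[700,368],[712,413],[185,547]],120,115,4)
S=np.array([[-.08,-.16,H],[-.08,.16,H],[.1,.16,H],[.1,-.16,H],[.1,.16,0]])
Ss=un([[42,285],[565,160],[768,357],[200,520],[707,528]],355,170,3.8)
def T(p,P): c,s_=np.cos(p[2]),np.sin(p[2]); P=np.asarray(P); return np.c_[P[:,0]*c-P[:,1]*s_+p[0],P[:,0]*s_+P[:,1]*c+p[1],P[:,2]]
for nm,g in (('top',lambda p:(px(t,T(p,V))-Vt).ravel()),('scene',lambda p:(px(s,T(p,S))-Ss).ravel()),('both',lambda p:np.r_[(px(t,T(p,V))-Vt).ravel(),(px(s,T(p,S))-Ss).ravel()])):
    r=least_squares(g,[.6,.2,.2]); print(nm,r.x,np.degrees(r.x[2]),np.abs(r.fun).max())
p=r.x
def inv(p,W): c,s_=np.cos(p[2]),np.sin(p[2]); d=W-np.r_[p[:2],0]; return np.c_[d[:,0]*c+d[:,1]*s_,-d[:,0]*s_+d[:,1]*c,d[:,2]]
print('jaw front, fixed',inv(p,w(t,un([[292,322],[458,280],[290,290],[452,252]],120,115,4),.114)))
ht=un([[427,590],[410,497]],120,115,4); hs=un([[245,140],[287,186]],355,170,3.8)
def hp(a): return T(p,[[-.165,-.038*np.sin(a),.08+.038*np.cos(a)],[-.115,-.038*np.sin(a),.08+.038*np.cos(a)]])
for a in np.arange(15.7,20,.3): print(a.round(2),(52-1.91*a).round(1),np.abs(px(t,hp(a))-ht).mean().round(2),np.abs(px(s,hp(a))-hs).mean().round(2))
B=np.array([[.115,.017,.034],[.115,-.017,.034],[-.115,-.017,.034],[-.115,.017,.034]])
Bt=un([[97,58],[168,54],[217,550],[140,560]],320,160,5)
r=least_squares(lambda q:(px(t,T(q,B))-Bt).ravel(),[.5,0,0]); print('bar',r.x,np.degrees(r.x[2]),r.fun)
L=un([[665,318],[410,528],[665,541]],320,160,5); print('lamps',w(t,L,.011))
print('handle @', T(p,[[-.150,0,.08]]), 'seat',T(p,[[0,0,.1]]))
np.save('vise.npy',p)
E
python3 fit.py
```

```text
top [0.606  0.1566 0.2327] 13.330427531343181 1.171822873078213
scene [0.6053 0.1588 0.2353] 13.481527570005461 1.255424605292319
both [0.606  0.1576 0.2344] 13.43160670915402 1.6733369387569041
jaw front, fixed [[-0.0001  0.045   0.114 ]
 [-0.0003 -0.0458  0.114 ]
 [ 0.0174  0.0426  0.114 ]
 [ 0.0156 -0.046   0.114 ]]
15.7 22.0 8.48 17.14
16.0 21.4 6.52 14.0
16.3 20.9 5.12 12.72
16.6 20.3 7.56 12.83
16.9 19.7 9.34 12.23
17.2 19.1 10.28 10.95
17.5 18.6 10.28 9.09
17.8 18.0 9.31 6.8
18.1 17.4 7.42 4.29
18.4 16.9 4.78 2.3
18.7 16.3 1.82 0.5
19.0 15.7 3.51 2.78
19.3 15.1 5.69 6.22
19.6 14.6 7.83 10.03
19.9 14.0 9.87 13.76
bar [ 0.5532 -0.1357  0.0628] 3.598823606606216 [-0.3107  0.1885  0.2781 -0.1385 -0.0059  0.347   0.0379 -0.3948]
lamps [[ 0.5461 -0.3723  0.011 ]
 [ 0.4511 -0.2494  0.011 ]
 [ 0.4427 -0.3658  0.011 ]]
handle @ [[0.4601 0.1228 0.08  ]] seat [[0.606  0.1576 0.1   ]]
```

```bash
cat >> h.py <<'E'
np.set_printoptions(precision=4,suppress=True)
def st():
    o=observe(); R=o['eef_rot']; h=np.degrees(np.arctan2(R[1,0],R[0,0]))
    print('t%.1f'%o['time'],'tcp',o['eef_pos'],'head %.1f'%h,'F',o['wrist_force'].round(1),'gap %.4f'%o['finger_gap'],'ff %.1f'%o['finger_force']); return o,h
def to(x,y,z,head,src=None):
    """print yaw (deg) and shift cm in the tool axes after that yaw"""
    o,h=st(); p=o['eef_pos'] if src is None else np.array(src)
    c,s_=np.cos(np.radians(head)),np.sin(np.radians(head)); d=(np.array([x,y,z])-p)*100
    print('yaw %.1f'%((h-head+180)%360-180),'shift',np.round([c*d[0]+s_*d[1],s_*d[0]-c*d[1],-d[2]],2))
def V(x,y,z):
    p=np.load('vise.npy'); c,s_=np.cos(p[2]),np.sin(p[2]); return np.array([x*c-y*s_+p[0],x*s_+y*c+p[1],z])
HD=13.43
E
python3 - <<'E'
from h import *
to(.45,-.45,.222,HD)
a=18.7; P=V(-.15,-.038*np.sin(a),.08+.038*np.cos(a)-.0187); print(P); to(P[0],P[1],.20,HD,[.45,-.45,.222])
E
```

```text
t0.1 tcp [ 0.2252 -0.5826  0.2219] head 21.1 F [ 1.  -0.4 -0.1] gap 0.0868 ff 0.0
yaw 7.7 shift [24.95 -7.68 -0.01]
[0.4588 0.1283 0.0989]
t0.1 tcp [ 0.2252 -0.5826  0.2219] head 21.1 F [ 1.  -0.4 -0.1] gap 0.0868 ff 0.0
yaw 7.7 shift [ 14.28 -56.04   2.2 ]
```

```bash
python3 -m pendant '{"xyz":[[0,0,0],[0,0,0],[3.5,-1.1,0],[3.5,-1.1,0],[3.5,-1.1,0],[3.5,-1.1,0],[3.5,-1.1,0],[3.5,-1.1,0],[3.5,-1.1,0],[0.9,-3.5,0.1],[0.9,-3.5,0.1],[0.9,-3.5,0.1]],"yaw":[3.9,3.8,0,0,0,0,0,0,0,0,0,0],"claw":[0,0,0,0,0,0,0,0,0,0,0,0]}'
python3 -m pendant '{"xyz":[[0.9,-3.5,0.1],[0.9,-3.5,0.1],[0.9,-3.5,0.1],[0.9,-3.5,0.1],[0.9,-3.5,0.1],[0.9,-3.5,0.1],[0.9,-3.5,0.1],[0.9,-3.5,0.1],[0.9,-3.5,0.1],[0.9,-3.5,0.1],[0.9,-3.5,0.1],[0.9,-3.5,0.1]],"yaw":[0,0,0,0,0,0,0,0,0,0,0,0],"claw":[0,0,0,0,0,0,0,0,0,0,0,0]}'
python3 - <<'E'
from h import *
a=18.7; P=V(-.15,-.038*np.sin(a),.08+.038*np.cos(a)-.0187); to(*P,HD)
E
```

```text
time: 1.1
eef_pos: [0.4477, -0.3408, 0.2185]
eef_rot: [[0.973, 0.233, -0.001], [0.233, -0.973, 0.001], [-0.001, -0.001, -1.0]]
wrist_force: [-0.3, 0.4, 0.4]
finger_gap: 0.0868
finger_force: 0.0
time: 2.1
eef_pos: [0.4546, 0.0924, 0.2075]
eef_rot: [[0.973, 0.232, 0.0], [0.232, -0.973, -0.0], [0.0, 0.0, -1.0]]
wrist_force: [0.3, -0.6, -0.2]
finger_gap: 0.0869
finger_force: 0.0
t2.1 tcp [0.4546 0.0924 0.2075] head 13.4 F [ 0.3 -0.6 -0.2] gap 0.0869 ff 0.0
yaw -0.0 shift [ 1.24 -3.39 10.86]
```

```bash
python3 -m pendant '{"xyz":[[1.2,-3.4,0],[0,0,3.0],[0,0,3.0],[0,0,3.0],[0,0,1.9],[0,0,0],[0,0,0],[0,0,0],[0,0,0],[0,0,0],[0,0,0],[0,0,0]],"yaw":[0,0,0,0,0,0,0,0,0,0,0,0],"claw":[0,0,0,0,0,1,1,1,1,1,1,1]}'
python3 - <<'E'
from h import *
a=18.7; P=V(-.15,-.038*np.sin(a),.08+.038*np.cos(a)-.0187); to(*P,HD)
grab('scene','s1'); f=load('s1'); crop(f,'s1c',340,150,500,270,5)
E
```

```text
time: 3.1
eef_pos: [0.4592, 0.1267, 0.0991]
eef_rot: [[0.973, 0.232, 0.001], [0.232, -0.973, -0.0], [0.001, 0.0, -1.0]]
wrist_force: [0.2, -0.4, -0.2]
finger_gap: 0.0486
finger_force: 0.0
t3.1 tcp [0.4592 0.1267 0.0991] head 13.4 F [ 0.2 -0.4 -0.2] gap 0.0486 ff 0.0
yaw -0.0 shift [-0.01 -0.17  0.03]
```

View pics/s1c.png

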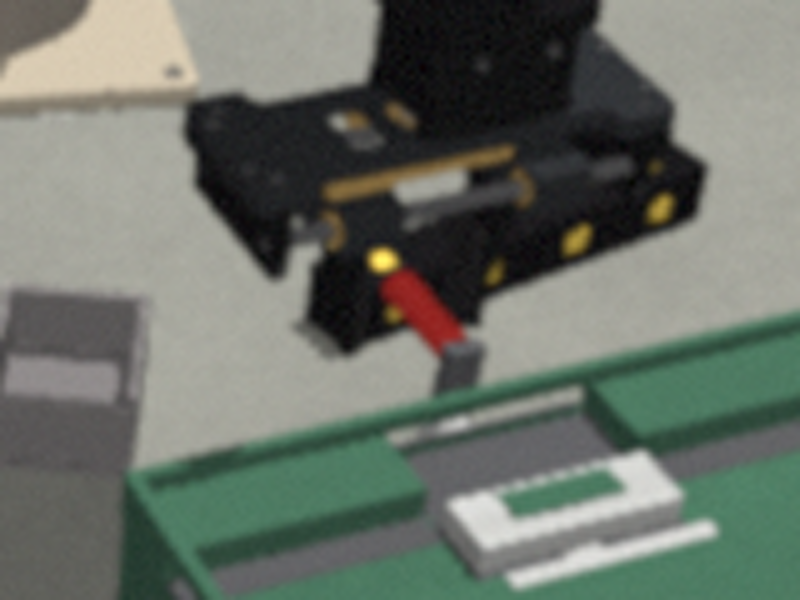

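The fingers straddle the red sleeve, with the sleeve end at crop (400,280), and are still closing.

```bash
python3 -m pendant '{"xyz":[[0,0,0],[0,0,0],[0,0,0],[0,0,0],[0,0,0],[0,0,0],[0,0,0],[0,0,0]],"yaw":[0,0,0,0,0,0,0,0],"claw":[1,1,1,1,1,1,1,1]}'
python3 - <<'E'
from h import *
a=18.7-np.radians(20)*np.arange(19); y=3.8*np.sin(a); z=-3.8*np.cos(a)
print(','.join('[0,%.2f,%.2f]'%(q,r) for q,r in zip(np.diff(y),np.diff(z))))
E
```

```text
time: 3.82
eef_pos: [0.4589, 0.1266, 0.0985]
eef_rot: [[0.973, 0.232, 0.0], [0.232, -0.973, -0.0], [-0.0, 0.0, -1.0]]
wrist_force: [0.5, -1.0, 0.5]
finger_gap: 0.0148
finger_force: 30.0
[0,-1.25,0.42],[0,-1.03,0.82],[0,-0.69,1.13],[0,-0.26,1.29],[0,0.20,1.30],[0,0.63,1.16],[0,0.99,0.87],[0,1.23,0.48],[0,1.32,0.03],[0,1.25,-0.42],[0,1.03,-0.82],[0,0.69,-1.13],[0,0.26,-1.29],[0,-0.20,-1.30],[0,-0.63,-1.16],[0,-0.99,-0.87],[0,-1.23,-0.48],[0,-1.32,-0.03]
```

```bash
python3 -m pendant '{"xyz":[[0,-1.25,0.42],[0,-1.03,0.82],[0,-0.69,1.13],[0,-0.26,1.29],[0,0.20,1.30],[0,0.63,1.16]],"yaw":[0,0,0,0,0,0],"claw":[1,1,1,1,1,1]}'
python3 - <<'E'
from h import *
a=18.7-np.radians(120); P=V(-.15,-.038*np.sin(a),.08+.038*np.cos(a)-.0187); to(*P,HD)
E
```

```text
time: 4.32
eef_pos: [0.4527, 0.1524, 0.0369]
eef_rot: [[0.972, 0.235, 0.0], [0.235, -0.972, 0.002], [0.001, -0.002, -1.0]]
wrist_force: [-0.3, 3.9, 1.3]
finger_gap: 0.015
finger_force: 30.0
t4.3 tcp [0.4527 0.1524 0.0369] head 13.6 F [-0.3  3.9  1.3] gap 0.0150 ff 30.0
yaw 0.2 shift [ 0.03  0.08 -0.07]
```

Works well. Continuing: 44 more rows.

```bash
python3 -m pendant '{"xyz":[[0,0.99,0.87],[0,1.23,0.48],[0,1.32,0.03],[0,1.25,-0.42],[0,1.03,-0.82],[0,0.69,-1.13],[0,0.26,-1.29],[0,-0.20,-1.30],[0,-0.63,-1.16],[0,-0.99,-0.87],[0,-1.23,-0.48],[0,-1.32,-0.03]],"yaw":[0,0,0,0,0,0,0,0,0,0,0,0],"claw":[1,1,1,1,1,1,1,1,1,1,1,1]}'
python3 - <<'E'
from h import *
a=18.7; P=V(-.15,-.038*np.sin(a),.08+.038*np.cos(a)-.0187); to(*P,HD)
E
python3 -m pendant '{"xyz":[[0,-1.25,0.42],[0,-1.03,0.82],[0,-0.69,1.13],[0,-0.26,1.29],[0,0.20,1.30],[0,0.63,1.16],[0,0.99,0.87],[0,1.23,0.48],[0,1.32,0.03],[0,1.25,-0.42],[0,1.03,-0.82],[0,0.69,-1.13]],"yaw":[0,0,0,0,0,0,0,0,0,0,0,0],"claw":[1,1,1,1,1,1,1,1,1,1,1,1]}'
python3 - <<'E'
from h import *
a=18.7-np.radians(240); P=V(-.15,-.038*np.sin(a),.08+.038*np.cos(a)-.0187); to(*P,HD)
E
```

```text
time: 5.32
eef_pos: [0.4589, 0.1263, 0.0988]
eef_rot: [[0.973, 0.231, 0.0], [0.231, -0.973, -0.001], [0.0, 0.001, -1.0]]
wrist_force: [2.7, -4.2, -3.4]
finger_gap: 0.0153
finger_force: 30.0
t5.3 tcp [0.4589 0.1263 0.0988] head 13.4 F [ 2.7 -4.2 -3.4] gap 0.0153 ff 30.0
yaw -0.1 shift [ 0.03 -0.2  -0.01]
time: 6.32
eef_pos: [0.4682, 0.0882, 0.0473]
eef_rot: [[0.972, 0.233, -0.001], [0.233, -0.972, 0.003], [-0.0, -0.003, -1.0]]
wrist_force: [-0.0, 11.7, -0.7]
finger_gap: 0.0151
finger_force: 30.0
t6.3 tcp [0.4682 0.0882 0.0473] head 13.5 F [-0.  11.7 -0.7] gap 0.0151 ff 30.0
yaw 0.1 shift [ 0.02 -0.01 -0.01]
```

```bash
python3 -m pendant '{"xyz":[[0,0.26,-1.29],[0,-0.20,-1.30],[0,-0.63,-1.16],[0,-0.99,-0.87],[0,-1.23,-0.48],[0,-1.32,-0.03],[0,-1.25,0.42],[0,-1.03,0.82],[0,-0.69,1.13],[0,-0.26,1.29],[0,0.20,1.30],[0,0.63,1.16]],"yaw":[0,0,0,0,0,0,0,0,0,0,0,0],"claw":[1,1,1,1,1,1,1,1,1,1,1,1]}'
python3 -m pendant '{"xyz":[[0,0.99,0.87],[0,1.23,0.48],[0,1.32,0.03],[0,1.25,-0.42],[0,1.03,-0.82],[0,0.69,-1.13],[0,0.26,-1.29],[0,-0.20,-1.30],[0,0,0]],"yaw":[0,0,0,0,0,0,0,0,0],"claw":[1,1,1,1,1,1,1,1,1]}'
python3 - <<'E'
from h import *
a=18.7-np.radians(1000); P=V(-.15,-.038*np.sin(a),.08+.038*np.cos(a)-.0187); to(*P,HD)
f=grab('top','t1'); crop(f,'t1c',120,115,310,275,4)
E
```

```text
time: 7.32
eef_pos: [0.4531, 0.1519, 0.037]
eef_rot: [[0.972, 0.235, 0.001], [0.235, -0.972, 0.001], [0.001, -0.001, -1.0]]
wrist_force: [1.3, 3.3, 4.1]
finger_gap: 0.015
finger_force: 30.0
time: 8.07
eef_pos: [0.4685, 0.088, 0.0747]
eef_rot: [[0.972, 0.233, 0.0], [0.233, -0.972, 0.003], [0.001, -0.003, -1.0]]
wrist_force: [-1.9, 14.2, -2.6]
finger_gap: 0.0148
finger_force: 30.0
t8.1 tcp [0.4685 0.088  0.0747] head 13.5 F [-1.9 14.2 -2.6] gap 0.0148 ff 30.0
yaw 0.1 shift [-0.01  0.02  0.13]
```

View pics/t1c.png

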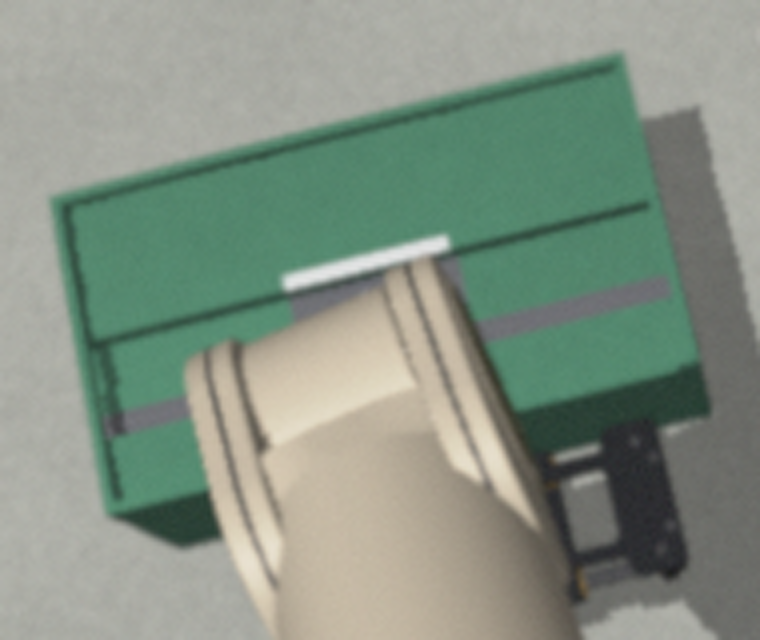

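Run:
```python
from h import *
t=load('top0');s=load('scene0');p=np.load('vise.npy')
def un(uv,u0,v0,k): return (np.array(uv,float)+.5)/k-.5+[u0,v0]
def inv(W): c,s_=np.cos(p[2]),np.sin(p[2]); d=W-np.r_[p[:2],0]; return np.c_[d[:,0]*c+d[:,1]*s_,-d[:,0]*s_+d[:,1]*c]
q=un([[600,217],[600,293],[600,318],[478,325]],120,115,4)
for z in (.1,.114): print(z,inv(w(t,q,z))*1000)
q=un([[170,328],[175,352],[520,243],[530,262]],355,170,3.8)
for z in (.1,.114): print(z,inv(w(s,q,z))*1000)
st()
```

```text
0.1 [[  19.3353 -126.3044]
 [ -22.1011 -116.6454]
 [ -35.5719 -113.4951]
 [ -22.7823  -49.3488]]
0.114 [[  14.45   -126.7561]
 [ -26.4213 -117.2289]
 [ -39.7084 -114.1215]
 [ -27.0932  -50.85  ]]
0.1 [[ -47.2043  -97.5421]
 [ -29.4988 -103.514 ]
 [ -44.5004  113.8439]
 [ -28.5481  109.5732]]
0.114 [[ -33.0493 -105.9845]
 [ -15.6961 -111.8376]
 [ -30.3991  101.1956]
 [ -14.7642   97.01  ]]
t8.1 tcp [0.4685 0.0877 0.0739] head 13.5 F [-1.4 13.9 -2. ] gap 0.0151 ff 30.0
```

```bash
python3 -m pendant '{"xyz":[[0,0,0],[0,0,0],[0,0,0],[0,0,0],[0,0,0],[0,0,0],[0,0,0],[0,0,0],[0,0,-2],[0,0,-4],[0,0,-4],[0,0,-4]],"yaw":[0,0,0,0,0,0,0,0,0,0,0,0],"claw":[0,0,0,0,0,0,0,0,0,0,0,0]}'
python3 - <<'E'
from h import *
to(.5532,-.1357,.10,3.6); print(observe()['joint_pos'])
f=grab('top','t2'); crop(f,'t2c',120,115,380,275,3)
E
```

```text
time: 9.12
eef_pos: [0.468, 0.0862, 0.2148]
eef_rot: [[0.973, 0.233, -0.001], [0.233, -0.973, 0.0], [-0.001, -0.0, -1.0]]
wrist_force: [1.1, 0.2, -0.5]
finger_gap: 0.0838
finger_force: 0.0
t9.1 tcp [0.468  0.0862 0.2148] head 13.5 F [ 1.1  0.2 -0.5] gap 0.0838 ff 0.0
yaw 9.9 shift [ 7.11 22.69 11.48]
[ 0.404   0.0504 -0.6932  1.8195  0.0333  1.2842 -1.6337]
```

View pics/t2c.png

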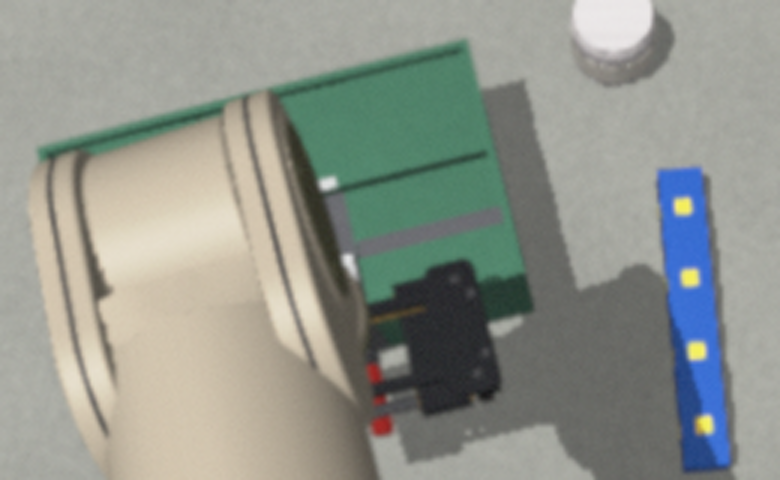

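```bash
python3 -m pendant '{"xyz":[[0,0,0],[0,0,0],[1,3.2,0],[1,3.2,0],[1,3.2,0],[1,3.2,0],[1,3.2,0],[1,3.2,1.8],[1.1,3.5,2.7],[0,0,3.0],[0,0,3.0],[0,0,0]],"yaw":[4.9,5,0,0,0,0,0,0,0,0,0,0],"claw":[0,0,0,0,0,0,0,0,0,0,0,0]}'
python3 - <<'E'
from h import *
to(.5532,-.1357,.018,3.6); print(observe()['joint_pos'])
E
```

```text
time: 10.17
eef_pos: [0.5488, -0.1332, 0.1045]
eef_rot: [[0.998, 0.061, -0.009], [0.061, -0.998, 0.002], [-0.009, -0.003, -1.0]]
wrist_force: [-1.9, -0.3, -0.8]
finger_gap: 0.0866
finger_force: 0.0
t10.2 tcp [ 0.5488 -0.1332  0.1045] head 3.5 F [-1.9 -0.3 -0.8] gap 0.0866 ff 0.0
yaw -0.1 shift [0.43 0.28 8.65]
[ 0.5725  0.3471 -0.4936  1.7344  0.1788  1.1143 -1.4869]
```

```bash
python3 -m pendant '{"xyz":[[0.3,0.2,2],[0,0,2.5],[0,0,2.5],[0,0,0]],"yaw":[0,0,0,0],"claw":[0,0,0,0]}'
python3 - <<'E'
from h import *
to(.5532,-.1357,.018,3.6)
E
```

```text
time: 10.5
eef_pos: [0.5532, -0.1343, 0.0377]
eef_rot: [[0.998, 0.062, -0.005], [0.062, -0.998, 0.001], [-0.005, -0.002, -1.0]]
wrist_force: [-2.2, 0.2, 0.0]
finger_gap: 0.087
finger_force: 0.0
t10.5 tcp [ 0.5532 -0.1343  0.0377] head 3.6 F [-2.2  0.2  0. ] gap 0.0870 ff 0.0
yaw -0.0 shift [-0.01  0.14  1.97]
```

```bash
python3 -m pendant '{"xyz":[[0,0.1,1],[0,0,0.8],[0,0,0],[0,0,0],[0,0,0],[0,0,0],[0,0,0],[0,0,0],[0,0,0],[0,0,0],[0,0,0],[0,0,0]],"yaw":[0,0,0,0,0,0,0,0,0,0,0,0],"claw":[0,0,1,1,1,1,1,1,1,1,1,1]}'
python3 -m pendant '{"xyz":[[0,0,0],[0,0,0],[0,0,-1.5],[0,0,-1.5],[0,0,-1]],"yaw":[0,0,0,0,0],"claw":[1,1,1,1,1]}'
python3 - <<'E'
from h import *
st()
E
```

```text
time: 11.5
eef_pos: [0.5555, -0.1358, 0.0225]
eef_rot: [[0.998, 0.062, 0.0], [0.062, -0.998, 0.0], [0.0, -0.0, -1.0]]
wrist_force: [-0.8, -0.6, 0.9]
finger_gap: 0.0341
finger_force: 30.0
time: 11.92
eef_pos: [0.5554, -0.136, 0.0631]
eef_rot: [[0.998, 0.062, -0.0], [0.062, -0.998, -0.0], [-0.0, 0.0, -1.0]]
wrist_force: [-0.1, 0.3, -4.1]
finger_gap: 0.0339
finger_force: 30.0
t11.9 tcp [ 0.5554 -0.136   0.0631] head 3.5 F [-0.1  0.3 -4.1] gap 0.0339 ff 30.0
```

```bash
python3 -m pendant '{"xyz":[[0,0,-3.4],[0,0,-3.4],[0,0,-3.4],[0,0,0],[0,0,0],[0,0,0],[0,0,0],[0,0,0],[0,0,0],[0,0,0],[0,0,0],[0,0,0]],"yaw":[4,6.9,6.9,6.9,6.9,6.9,6.9,6.9,6.9,6.9,6.9,7.1],"claw":[1,1,1,1,1,1,1,1,1,1,1,1]}'
python3 - <<'E'
from h import *
to(*V(-.004,-.0023,.165),HD-90); print(observe()['joint_pos'])
E
```

```text
time: 12.92
eef_pos: [0.5529, -0.1371, 0.158]
eef_rot: [[0.386, -0.922, -0.014], [-0.923, -0.386, 0.001], [-0.006, 0.013, -1.0]]
wrist_force: [0.6, 0.3, -4.8]
finger_gap: 0.0334
finger_force: 30.0
t12.9 tcp [ 0.5529 -0.1371  0.158 ] head -67.3 F [ 0.6  0.3 -4.8] gap 0.0334 ff 30.0
yaw 9.3 shift [-27.2  -11.61  -0.7 ]
[ 0.1932  0.2661 -0.0371  1.6832  0.0122  1.2066 -2.5925]
```

```bash
python3 -m pendant '{"xyz":[[0,0,-0.5],[0,0,-0.5],[0,0,0],[0,0,0],[0,0,0],[0,0,0],[0,0,0],[0,0,0],[0,0,0],[0,0,0],[0,0,0],[0,0,0]],"yaw":[-7,-7,-7,-7,-7,-7,-7,-7,-7,-7,-7,-7],"claw":[1,1,1,1,1,1,1,1,1,1,1,1]}'
python3 -m pendant '{"xyz":[[0,0,0],[0,0,0],[0,0,0],[0,0,0],[0,0,0],[0,0,0],[0,0,0],[0,0,0],[0,0,0],[0,0,0],[0,0,0]],"yaw":[-7,-7,-7,-7,-7,-7,-7,-7,-7,-7,-7],"claw":[1,1,1,1,1,1,1,1,1,1,1]}'
python3 - <<'E'
from h import *
to(*V(-.004,.0023,.165),HD+90); print(observe()['joint_pos'])
E
```

```text
time: 13.92
eef_pos: [0.5531, -0.1362, 0.1678]
eef_rot: [[0.955, 0.297, -0.015], [0.297, -0.955, -0.0], [-0.014, -0.004, -1.0]]
wrist_force: [0.6, 0.6, -4.0]
finger_gap: 0.0335
finger_force: 30.0
time: 14.83
eef_pos: [0.5531, -0.1362, 0.1678]
eef_rot: [[-0.075, 0.997, -0.015], [0.997, 0.075, -0.0], [0.001, -0.015, -1.0]]
wrist_force: [-1.0, -0.1, -3.1]
finger_gap: 0.0337
finger_force: 30.0
t14.8 tcp [ 0.5531 -0.1362  0.1678] head 94.3 F [-1.  -0.1 -3.1] gap 0.0337 ff 30.0
yaw -9.1 shift [27.59 11.56  0.28]
[ 0.4732  0.2834 -0.3716  1.6552  0.1097  1.238   0.1526]
```

```bash
python3 -m pendant '{"xyz":[[0,0,0],[0,0,0],[3.45,1.45,0],[3.45,1.45,0],[3.45,1.45,0],[3.45,1.45,0],[3.45,1.45,0],[3.45,1.45,0],[3.45,1.45,0],[3.45,1.45,0],[0,0,0],[0,0,0]],"yaw":[-4.6,-4.5,0,0,0,0,0,0,0,0,0,0],"claw":[1,1,1,1,1,1,1,1,1,1,1,1]}'
python3 - <<'E'
from h import *
to(*V(-.004,.0023,.1235),HD+90); print(observe()['joint_pos'])
f=grab('top','t3'); crop(f,'t3c',120,115,310,275,4)
E
```

```text
time: 15.83
eef_pos: [0.6034, 0.1622, 0.1668]
eef_rot: [[-0.231, 0.973, -0.015], [0.973, 0.231, 0.001], [0.004, -0.015, -1.0]]
wrist_force: [0.6, -0.6, -4.4]
finger_gap: 0.0334
finger_force: 30.0
t15.8 tcp [0.6034 0.1622 0.1668] head 103.3 F [ 0.6 -0.6 -4.4] gap 0.0334 ff 30.0
yaw -0.1 shift [-0.28 -0.25  4.33]
[ 0.0647  0.4267 -0.5214  1.4983  0.2092  1.2875 -0.2466]
```

View pics/t3c.png

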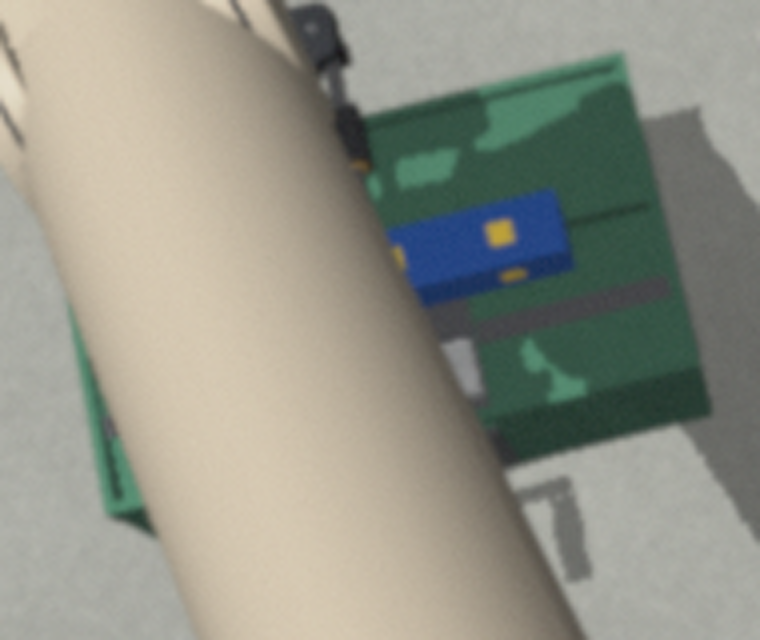

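```bash
python3 -m pendant '{"xyz":[[-0.3,-0.25,0],[0,0,1.5],[0,0,1.5],[0,0,0.8],[0,0,0]],"yaw":[-0.1,0,0,0,0],"claw":[1,1,1,1,1]}'
python3 - <<'E'
from h import *
t=load('t3');p=np.load('vise.npy')
q=(np.array([[555,190.],[571,243]])+.5)/4-.5+[120,115]; c,s_=np.cos(p[2]),np.sin(p[2]); d=w(t,q,.178)-np.r_[p[:2],0]
print(np.c_[d[:,0]*c+d[:,1]*s_,-d[:,0]*s_+d[:,1]*c]*1000)
to(*V(-.004,.0023,.1235),HD+90)
E
```

```text
time: 16.3
eef_pos: [0.6009, 0.1532, 0.1275]
eef_rot: [[-0.226, 0.974, -0.017], [0.974, 0.226, -0.002], [0.002, -0.017, -1.0]]
wrist_force: [0.7, 0.1, -3.6]
finger_gap: 0.0336
finger_force: 30.0
[[  11.6429 -110.1928]
 [ -17.3906 -111.7732]]
t16.3 tcp [0.6009 0.1532 0.1275] head 103.0 F [ 0.7  0.1 -3.6] gap 0.0336 ff 30.0
yaw -0.4 shift [0.54 0.19 0.4 ]
```

```bash
python3 -m pendant '{"xyz":[[0.5,0.25,0],[0,0,0],[0,0,0]],"yaw":[-0.4,0,0],"claw":[1,1,1]}'
python3 - <<'E'
from h import *
to(*V(-.003,.0018,.1235),HD+90)
E
```

```text
time: 16.55
eef_pos: [0.6038, 0.1615, 0.1306]
eef_rot: [[-0.235, 0.972, -0.012], [0.972, 0.235, 0.0], [0.003, -0.012, -1.0]]
wrist_force: [0.6, -0.2, -4.3]
finger_gap: 0.0335
finger_force: 30.0
t16.6 tcp [0.6038 0.1615 0.1306] head 103.6 F [ 0.6 -0.2 -4.3] gap 0.0335 ff 30.0
yaw 0.1 shift [-0.25 -0.17  0.71]
```

```bash
python3 -m pendant '{"xyz":[[0,0,0],[0,0,0],[0,0,0],[0,0,0]],"yaw":[0,0,0,0],"claw":[1,1,1,1]}'
python3 - <<'E'
from h import *
to(*V(-.003,.0018,.1235),HD+90)
E
```

```text
time: 16.88
eef_pos: [0.6033, 0.1607, 0.1297]
eef_rot: [[-0.234, 0.972, -0.014], [0.972, 0.234, -0.0], [0.003, -0.013, -1.0]]
wrist_force: [0.0, -0.0, -4.0]
finger_gap: 0.0338
finger_force: 30.0
t16.9 tcp [0.6033 0.1607 0.1297] head 103.5 F [ 0. -0. -4.] gap 0.0338 ff 30.0
yaw 0.1 shift [-0.18 -0.12  0.62]
```

```bash
python3 -m pendant '{"xyz":[[-0.15,-0.1,0.3],[0,0,0.2],[0,0,0],[0,0,0],[0,0,0],[0,0,0]],"yaw":[0,0,0,0,0,0],"claw":[1,1,1,1,1,1]}'
python3 - <<'E'
from h import *
to(*V(-.003,.0018,.1235),HD+90)
E
```

```text
time: 17.38
eef_pos: [0.6026, 0.1591, 0.1246]
eef_rot: [[-0.234, 0.972, -0.014], [0.972, 0.234, -0.0], [0.003, -0.013, -1.0]]
wrist_force: [0.1, 0.7, -4.0]
finger_gap: 0.0339
finger_force: 30.0
t17.4 tcp [0.6026 0.1591 0.1246] head 103.5 F [ 0.1  0.7 -4. ] gap 0.0339 ff 30.0
yaw 0.1 shift [-0.05 -0.01  0.11]
```

```bash
python3 -m pendant '{"xyz":[[0,0,0.1],[0,0,0],[0,0,0],[0,0,0],[0,0,0],[0,0,0],[0,0,0],[0,0,-3],[0,0,-3],[0,0,-4],[-2,0,-2],[-4,0,0]],"yaw":[0,0,0,0,0,0,0,0,0,0,0,0],"claw":[1,1,0,0,0,0,0,0,0,0,0,0]}'
python3 - <<'E'
from h import *
a=18.7-np.radians(1000); P=V(-.15,-.038*np.sin(a),.20); to(*P,HD); print(observe()['joint_pos'])
E
```

```text
time: 18.38
eef_pos: [0.6191, 0.1072, 0.2498]
eef_rot: [[-0.243, 0.97, -0.005], [0.97, 0.243, 0.004], [0.005, -0.004, -1.0]]
wrist_force: [0.8, 0.9, 0.1]
finger_gap: 0.0853
finger_force: 0.0
t18.4 tcp [0.6191 0.1072 0.2498] head 104.1 F [0.8 0.9 0.1] gap 0.0853 ff 0.0
yaw 90.6 shift [-15.1   -1.61   4.98]
[ 0.1419  0.3759 -0.5101  1.3839  0.1761  1.432  -0.118 ]
```

```bash
python3 -m pendant '{"xyz":[[0,-4,0],[0,-4,0],[0,-4,0],[0,-2,0],[0,0,0],[0,0,0],[0,0,0],[0,0,0],[0,0,0],[0,0,0],[0,0,0],[0,0,0]],"yaw":[7,7,7,7,7,7,7,7,7,7,7,7],"claw":[0,0,0,0,0,0,0,0,0,0,0,0]}'
python3 -m pendant '{"xyz":[[0,0,0],[0,0,0],[0,0,0],[0,0,0]],"yaw":[6.6,0,0,0],"claw":[0,0,0,0]}'
python3 - <<'E'
from h import *
a=18.7-np.radians(1000); P=V(-.15,-.038*np.sin(a),.08+.038*np.cos(a)-.0187); to(*P,HD)
f=grab('top','t4');crop(f,'t4c',120,115,310,275,4)
E
```

```text
time: 19.38
eef_pos: [0.4799, 0.0899, 0.2455]
eef_rot: [[0.944, 0.329, -0.013], [0.329, -0.944, -0.0], [-0.013, -0.004, -1.0]]
wrist_force: [-0.4, 0.6, -0.5]
finger_gap: 0.0872
finger_force: 0.0
time: 19.72
eef_pos: [0.4798, 0.0899, 0.2454]
eef_rot: [[0.974, 0.228, -0.014], [0.228, -0.974, -0.0], [-0.013, -0.003, -1.0]]
wrist_force: [-0.5, 0.4, -0.0]
finger_gap: 0.0873
finger_force: 0.0
t19.7 tcp [0.4798 0.0899 0.2454] head 13.2 F [-0.5  0.4 -0. ] gap 0.0873 ff 0.0
yaw -0.3 shift [-1.16 -0.06 17.2 ]
```

View pics/t4c.png

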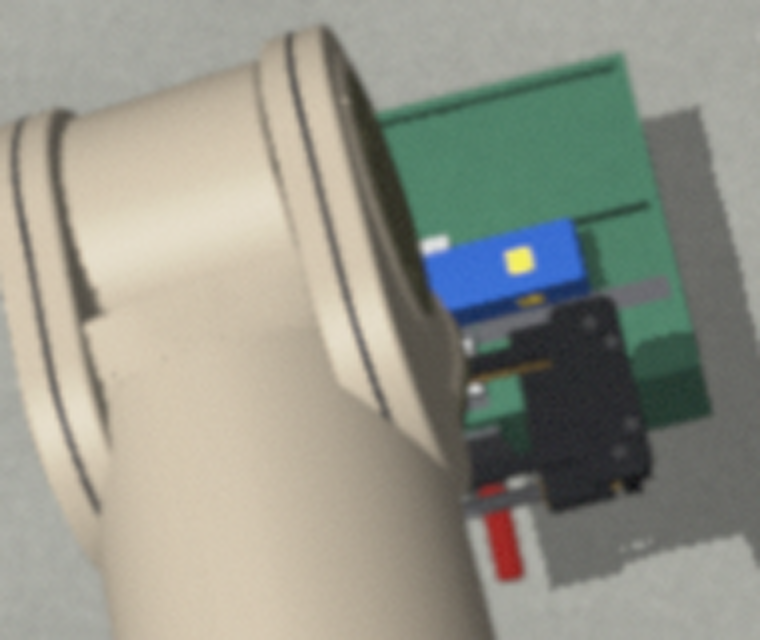

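```bash
python3 -m pendant '{"xyz":[[-1.2,-0.1,0],[0,0,3.4],[0,0,3.4],[0,0,3.4],[0,0,3.4],[0,0,2.4],[0,0,1],[0,0,0],[0,0,0]],"yaw":[-0.3,0,0,0,0,0,0,0,0],"claw":[0,0,0,0,0,0,0,0,0]}'
python3 - <<'E'
from h import *
t=load('t4');p=np.load('vise.npy')
q=(np.array([[573,220.],[587,262]])+.5)/4-.5+[120,115]; c,s_=np.cos(p[2]),np.sin(p[2]); d=w(t,q,.134)-np.r_[p[:2],0]
print(np.c_[d[:,0]*c+d[:,1]*s_,-d[:,0]*s_+d[:,1]*c]*1000)
a=18.7-np.radians(1000); P=V(-.15,-.038*np.sin(a),.08+.038*np.cos(a)-.0187); to(*P,HD)
E
```

```text
time: 20.52
eef_pos: [0.466, 0.0882, 0.0763]
eef_rot: [[0.973, 0.23, -0.013], [0.23, -0.973, -0.0], [-0.013, -0.003, -1.0]]
wrist_force: [-0.2, 0.5, 0.1]
finger_gap: 0.087
finger_force: 0.0
[[   9.4638 -113.3763]
 [ -14.6244 -115.3141]]
t20.5 tcp [0.466  0.0882 0.0763] head 13.3 F [-0.2  0.5  0.1] gap 0.0870 ff 0.0
yaw -0.1 shift [0.22 0.1  0.29]
```

```bash
python3 -m pendant '{"xyz":[[0.1,0.1,0.2],[0,0,0],[0,0,0],[0,0,0],[0,0,0],[0,0,0],[0,0,0],[0,0,0],[0,0,0],[0,0,0],[0,0,0],[0,0,0]],"yaw":[0,0,0,0,0,0,0,0,0,0,0,0],"claw":[1,1,1,1,1,1,1,1,1,1,1,1]}'
python3 -m pendant '{"xyz":[[0,0,0],[0,0,0],[0,0,0],[0,0,0]],"yaw":[0,0,0,0],"claw":[1,1,1,1]}'
python3 - <<'E'
from h import *
a=18.7-np.radians(1000)
P=V(-.15,-.038*np.sin(a),.08+.038*np.cos(a)-.0187); to(*P,HD)
a=a+np.radians(20)*np.arange(25); y=3.8*np.sin(a); z=-3.8*np.cos(a)
print(','.join('[0,%.2f,%.2f]'%(q,r) for q,r in zip(np.diff(y),np.diff(z))))
E
```

```text
time: 21.52
eef_pos: [0.4667, 0.0876, 0.0734]
eef_rot: [[0.973, 0.229, -0.014], [0.229, -0.973, 0.0], [-0.013, -0.003, -1.0]]
wrist_force: [-0.7, 5.6, -0.5]
finger_gap: 0.0153
finger_force: 29.0
time: 21.85
eef_pos: [0.4666, 0.0877, 0.0734]
eef_rot: [[0.973, 0.229, -0.014], [0.229, -0.973, 0.0], [-0.014, -0.003, -1.0]]
wrist_force: [-1.4, 3.9, -0.1]
finger_gap: 0.015
finger_force: 30.0
t21.9 tcp [0.4666 0.0877 0.0734] head 13.3 F [-1.4  3.9 -0.1] gap 0.0150 ff 30.0
yaw -0.2 shift [0.18 0.04 0.  ]
[0,0.20,1.30],[0,-0.26,1.29],[0,-0.69,1.13],[0,-1.03,0.82],[0,-1.25,0.42],[0,-1.32,-0.03],[0,-1.23,-0.48],[0,-0.99,-0.87],[0,-0.63,-1.16],[0,-0.20,-1.30],[0,0.26,-1.29],[0,0.69,-1.13],[0,1.03,-0.82],[0,1.25,-0.42],[0,1.32,0.03],[0,1.23,0.48],[0,0.99,0.87],[0,0.63,1.16],[0,0.20,1.30],[0,-0.26,1.29],[0,-0.69,1.13],[0,-1.03,0.82],[0,-1.25,0.42],[0,-1.32,-0.03]
```

```bash
python3 -m pendant '{"xyz":[[0,0.20,1.30],[0,-0.26,1.29],[0,-0.69,1.13],[0,-1.03,0.82],[0,-1.25,0.42],[0,-1.32,-0.03],[0,-1.23,-0.48],[0,-0.99,-0.87],[0,-0.63,-1.16],[0,-0.20,-1.30],[0,0.26,-1.29],[0,0.69,-1.13]],"yaw":[0,0,0,0,0,0,0,0,0,0,0,0],"claw":[1,1,1,1,1,1,1,1,1,1,1,1]}'
python3 - <<'E'
from h import *
a=18.7-np.radians(760)
P=V(-.15,-.038*np.sin(a),.08+.038*np.cos(a)-.0187); to(*P,HD)
E
python3 -m pendant '{"xyz":[[0,1.03,-0.82],[0,1.25,-0.42],[0,1.32,0.03],[0,1.23,0.48],[0,0.99,0.87],[0,0.63,1.16],[0,0.20,1.30],[0,-0.26,1.29]],"yaw":[0,0,0,0,0,0,0,0],"claw":[1,1,1,1,1,1,1,1]}'
python3 - <<'E'
from h import *
a=18.7-np.radians(600)
P=V(-.15,-.038*np.sin(a),.08+.038*np.cos(a)-.0187); to(*P,HD)
E
```

```text
time: 22.85
eef_pos: [0.4516, 0.1507, 0.0878]
eef_rot: [[0.973, 0.231, -0.014], [0.231, -0.973, -0.0], [-0.014, -0.003, -1.0]]
wrist_force: [1.9, 1.0, -6.9]
finger_gap: 0.015
finger_force: 30.0
t22.9 tcp [0.4516 0.1507 0.0878] head 13.3 F [ 1.9  1.  -6.9] gap 0.0150 ff 30.0
yaw -0.1 shift [0.17 0.07 0.13]
time: 23.52
eef_pos: [0.4667, 0.088, 0.0482]
eef_rot: [[0.974, 0.228, -0.013], [0.228, -0.974, 0.001], [-0.012, -0.004, -1.0]]
wrist_force: [-1.1, 7.5, 5.8]
finger_gap: 0.0148
finger_force: 30.0
t23.5 tcp [0.4667 0.088  0.0482] head 13.2 F [-1.1  7.5  5.8] gap 0.0148 ff 30.0
yaw -0.2 shift [0.17 0.   0.08]
```

Continue in smaller batches watching the force.

```bash
python3 -m pendant '{"xyz":[[0,-0.69,1.13],[0,-1.03,0.82],[0,0,0]],"yaw":[0,0,0],"claw":[1,1,1]}'
python3 -m pendant '{"xyz":[[0,-0.65,0.25],[0,0,0]],"yaw":[0,0],"claw":[1,1]}'
python3 -m pendant '{"xyz":[[0,-0.62,0.12],[0,0,0]],"yaw":[0,0],"claw":[1,1]}'
```

```text
time: 23.77
eef_pos: [0.4621, 0.1061, 0.0282]
eef_rot: [[0.973, 0.23, -0.013], [0.23, -0.973, 0.001], [-0.013, -0.004, -1.0]]
wrist_force: [1.2, 4.2, -2.1]
finger_gap: 0.015
finger_force: 30.0
time: 23.93
eef_pos: [0.461, 0.1108, 0.0261]
eef_rot: [[0.973, 0.229, -0.013], [0.229, -0.973, -0.001], [-0.013, -0.002, -1.0]]
wrist_force: [3.3, -0.2, -1.4]
finger_gap: 0.015
finger_force: 30.0
time: 24.1
eef_pos: [0.4595, 0.1168, 0.0247]
eef_rot: [[0.973, 0.229, -0.013], [0.229, -0.974, -0.001], [-0.013, -0.002, -1.0]]
wrist_force: [4.1, -0.9, -3.2]
finger_gap: 0.0152
finger_force: 30.0
```

```bash
python3 -m pendant '{"xyz":[[0,-0.5,0.03],[0,0,0]],"yaw":[0,0],"claw":[1,1]}'
python3 -m pendant '{"xyz":[[0,-0.5,-0.03],[0,0,0]],"yaw":[0,0],"claw":[1,1]}'
python3 -m pendant '{"xyz":[[0,-0.4,-0.07],[0,0,0]],"yaw":[0,0],"claw":[1,1]}'
```

```text
time: 24.27
eef_pos: [0.4583, 0.1216, 0.0243]
eef_rot: [[0.973, 0.229, -0.013], [0.229, -0.973, -0.0], [-0.013, -0.003, -1.0]]
wrist_force: [4.7, -0.6, -4.3]
finger_gap: 0.0151
finger_force: 30.0
time: 24.43
eef_pos: [0.4571, 0.1262, 0.0245]
eef_rot: [[0.973, 0.229, -0.013], [0.229, -0.974, -0.001], [-0.013, -0.002, -1.0]]
wrist_force: [6.0, -1.3, -6.1]
finger_gap: 0.0148
finger_force: 30.0
time: 24.6
eef_pos: [0.4564, 0.1292, 0.0251]
eef_rot: [[0.974, 0.228, -0.013], [0.228, -0.974, -0.002], [-0.013, -0.001, -1.0]]
wrist_force: [7.1, -4.1, -8.0]
finger_gap: 0.0151
finger_force: 30.0
```

```bash
python3 -m pendant '{"xyz":[[0,-0.4,-0.15],[0,0,0]],"yaw":[0,0],"claw":[1,1]}'
python3 -m pendant '{"xyz":[[0,-0.4,-0.17],[0,0,0]],"yaw":[0,0],"claw":[1,1]}'
python3 -m pendant '{"xyz":[[0,-0.4,-0.2],[0,0,0]],"yaw":[0,0],"claw":[1,1]}'
```

```text
time: 24.77
eef_pos: [0.4555, 0.1323, 0.0262]
eef_rot: [[0.974, 0.227, -0.013], [0.227, -0.974, -0.002], [-0.014, -0.001, -1.0]]
wrist_force: [10.4, -7.3, -13.7]
finger_gap: 0.0148
finger_force: 30.0
time: 24.93
eef_pos: [0.4545, 0.1355, 0.0275]
eef_rot: [[0.974, 0.227, -0.014], [0.227, -0.974, -0.003], [-0.014, -0.0, -1.0]]
wrist_force: [11.4, -8.0, -17.7]
finger_gap: 0.0153
finger_force: 30.0
time: 25.1
eef_pos: [0.4536, 0.1388, 0.0292]
eef_rot: [[0.974, 0.227, -0.014], [0.227, -0.974, -0.004], [-0.015, 0.0, -1.0]]
wrist_force: [13.2, -9.0, -21.2]
finger_gap: 0.015
finger_force: 30.0
```

```bash
python3 -m pendant '{"xyz":[[0,-0.4,-0.1],[0,0,0]],"yaw":[0,0],"claw":[1,1]}'
python3 -m pendant '{"xyz":[[0,-0.4,-0.15],[0,0,0],[0,0,0]],"yaw":[0,0,0],"claw":[1,1,1]}'
python3 - <<'E'
from h import *
o,h=st(); p=np.load('vise.npy'); d=o['eef_pos'][:2]-p[:2]; y=-d[0]*np.sin(p[2])+d[1]*np.cos(p[2]); z=o['eef_pos'][2]+.0187-.08
F=o['wrist_force']; fy=-F[0]*np.sin(p[2])+F[1]*np.cos(p[2]); b=np.arctan2(y,-z); print('r',np.hypot(y,z),'a',3*np.pi+b,'Ft',fy*np.cos(b)+F[2]*np.sin(b))
E
```

```text
time: 25.27
eef_pos: [0.453, 0.1416, 0.0303]
eef_rot: [[0.974, 0.226, -0.014], [0.226, -0.974, -0.005], [-0.015, 0.002, -1.0]]
wrist_force: [13.3, -14.1, -18.5]
finger_gap: 0.0146
finger_force: 29.9
time: 25.52
eef_pos: [0.4524, 0.1444, 0.0317]
eef_rot: [[0.974, 0.225, -0.014], [0.225, -0.974, -0.006], [-0.015, 0.002, -1.0]]
wrist_force: [13.7, -16.9, -16.7]
finger_gap: 0.0149
finger_force: 29.9
t25.5 tcp [0.4524 0.1444 0.0317] head 13.0 F [ 13.7 -16.9 -16.7] gap 0.0149 ff 29.9
r 0.03739196017470917 a 10.082561159643085 Ft -25.796935805051664
```

```bash
python3 -m pendant '{"xyz":[[0,-0.35,-0.25],[0,0,0],[0,-0.35,-0.25],[0,0,0],[0,0,0]],"yaw":[0,0,0,0,0],"claw":[1,1,1,1,1]}'
cat > ang.py <<'E'
from h import *
o,h=st(); p=np.load('vise.npy'); d=o['eef_pos'][:2]-p[:2]; y=-d[0]*np.sin(p[2])+d[1]*np.cos(p[2]); z=o['eef_pos'][2]+.0187-.08
F=o['wrist_force']; fy=-F[0]*np.sin(p[2])+F[1]*np.cos(p[2]); b=np.arctan2(y,-z); print('r',np.hypot(y,z),'a',3*np.pi+b,'Ft',fy*np.cos(b)+F[2]*np.sin(b))
E
python3 ang.py
```

```text
time: 25.93
eef_pos: [0.4514, 0.149, 0.0367]
eef_rot: [[0.975, 0.223, -0.014], [0.223, -0.975, -0.008], [-0.015, 0.005, -1.0]]
wrist_force: [15.3, -24.7, -15.3]
finger_gap: 0.0148
finger_force: 29.8
t25.9 tcp [0.4514 0.149  0.0367] head 12.9 F [ 15.3 -24.7 -15.3] gap 0.0148 ff 29.8
r 0.03694299060440731 a 10.266609766225198 Ft -29.79509542053392
```

```bash
python3 -m pendant '{"xyz":[[0,0.3,0],[0,0,0],[0,0,0],[0,0,0],[0,0,0],[0,0,0],[0,0,0],[0,0,0],[0,0,0]],"yaw":[0,0,0,0,0,0,0,0,0],"claw":[0,0,0,0,0,0,0,0,0]}'
python3 ang.py
python3 -m pendant '{"xyz":[[0,0,-2],[0,0,-4],[0,0,-4],[0,0,-4],[0,0,-4],[0,4,-1],[0,4,0],[0,4,0],[0,4,0],[0,4,0],[0,4,0],[0,4,0]],"yaw":[0,0,0,0,0,0,0,0,0,0,0,0],"claw":[0,0,0,0,0,0,0,0,0,0,0,0]}'
python3 - <<'E'
from h import *
f=grab('top','t5'); a=cv2.resize(f['pixels'][110:280,110:300,::-1],None,fx=4,fy=4,interpolation=3)[:590]
cv2.imwrite('pics/t5c.png',a); crop(f,'t5l',370,170,510,310,4)
E
```

```text
time: 26.68
eef_pos: [0.451, 0.1527, 0.0382]
eef_rot: [[0.974, 0.228, -0.013], [0.228, -0.974, -0.001], [-0.013, -0.002, -1.0]]
wrist_force: [2.5, -2.3, -0.3]
finger_gap: 0.067
finger_force: 1.0
t26.7 tcp [0.451  0.1527 0.0382] head 13.2 F [ 2.5 -2.3 -0.3] gap 0.0670 ff 1.0
r 0.0388230564554055 a 10.358001174178895 Ft -1.9623067827513192
time: 27.68
eef_pos: [0.5169, -0.1201, 0.2273]
eef_rot: [[0.973, 0.23, -0.014], [0.23, -0.973, 0.0], [-0.014, -0.004, -1.0]]
wrist_force: [1.2, 0.9, 0.3]
finger_gap: 0.087
finger_force: 0.0
```

View pics/t5c.png

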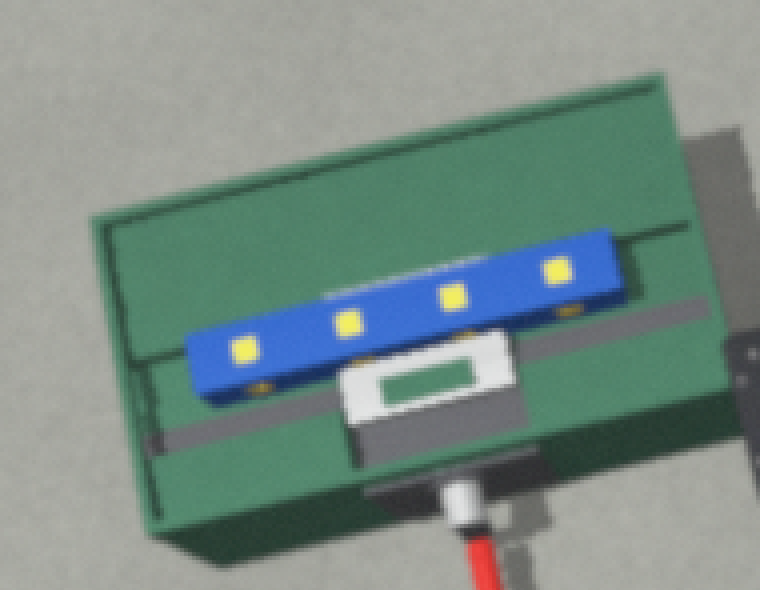

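View pics/t5l.png

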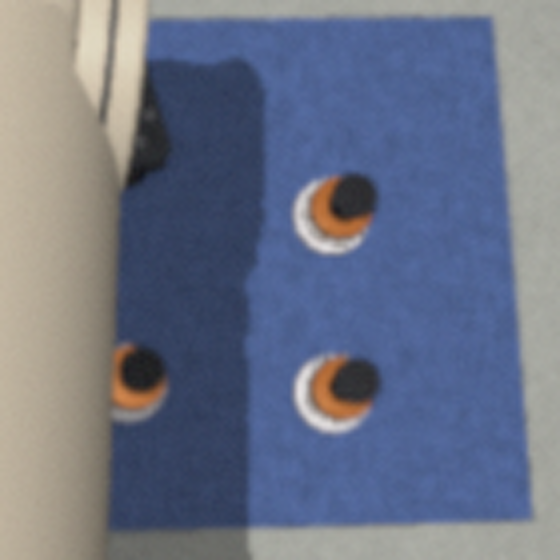

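The bar is seated between the jaws, with its squares at crop (245,350) to (558,271). The lamps have not moved: their rims are at crop (353,195), (142,368) and (354,380).

Run:
```python
from h import *
f=load('t5'); p=np.load('vise.npy')
q=(np.array([[245,350.],[348,324],[453,297],[558,271]])+.5)/4-.5+[110,110]; c,s_=np.cos(p[2]),np.sin(p[2]); W=w(f,q,.134);d=W-np.r_[p[:2],0]
print(W.mean(0), np.c_[d[:,0]*c+d[:,1]*s_,-d[:,0]*s_+d[:,1]*c]*1000)
g=lambda a:(np.array(a,float)+.5)/4-.5+[370,170]
print('rim',w(f,g([[353,195],[142,368],[354,380]]),.063)[:,:2].round(4).tolist())
print('foot',w(f,g([[332,215],[332,393]]),.009)[:,:2].round(4).tolist())
s=load('scene0')
hsv=cv2.cvtColor(s['pixels'],cv2.COLOR_RGB2HSV)
m=(s['pixels'].max(2)<45).astype(np.uint8); m[:235]=0;m[310:]=0;m[:,:170]=0;m[:,270:]=0
n,l,stt,ce=cv2.connectedComponentsWithStats(m)
for k in range(1,n): print(stt[k],ce[k])
L=[[.5461,-.3723],[.4511,-.2494],[.4427,-.3658]]
print('scene px of foot-centre/rim-top', px(s,[[x,y,.003] for x,y in L]),px(s,[[x,y,.063] for x,y in L]))
to(.4511,-.2494,.12,HD)
print(observe()['joint_pos'])
```

```text
[0.6059 0.1602 0.134 ] [[  0.7932  86.4885]
 [  0.5083  30.864 ]
 [  0.6173 -25.6089]
 [  0.3309 -81.824 ]]
rim [[0.5459, -0.371], [0.4523, -0.2493], [0.4433, -0.3649]]
foot [[0.5461, -0.3728], [0.4428, -0.3663]]
[241 238   9  14  93] [245.3118 243.8602]
[185 240  10  14 101] [189.7129 245.7327]
[178 272  11  15 121] [183.5702 278.8182]
scene px of foot-centre/rim-top [[187.6976 296.5064]
 [247.5977 261.1801]
 [193.87   262.8534]] [[182.9535 274.8846]
 [245.1708 239.9642]
 [189.6719 241.595 ]]
t27.7 tcp [ 0.5171 -0.1294  0.2267] head 12.8 F [-3.5 -8.2 -1. ] gap 0.0869 ff 0.0
yaw -0.7 shift [-9.2  10.14 10.67]
[ 0.3685  0.1504 -0.2351  1.6771  0.0411  1.3326 -1.2223]
```

```bash
python3 -m pendant '{"xyz":[[0,3,0],[0,3,0],[0,3,0],[0,0,0],[0,0,0],[0,0,0],[0,0,0],[0,0,0],[0,0,0],[0,0,0],[0,0,0],[0,0,0]],"yaw":[-7,-7,-7,-7,-7,-7,-7,-7,-7,-7,-7,-7],"claw":[0,0,0,0,0,0,0,0,0,0,0,0]}'
python3 -m pendant '{"xyz":[[0,0,2],[0,0,2],[0,0,0],[0,0,0]],"yaw":[-6,0,0,0],"claw":[0,0,0,0]}'
python3 - <<'E'
from h import *
to(.4517,-.2496,.018,HD+90); print(observe()['joint_pos'])
E
```

```text
time: 28.73
eef_pos: [0.5479, -0.202, 0.2266]
eef_rot: [[-0.133, 0.991, -0.015], [0.991, 0.133, 0.001], [0.003, -0.015, -1.0]]
wrist_force: [0.4, -0.1, 0.4]
finger_gap: 0.087
finger_force: 0.0
time: 29.07
eef_pos: [0.5469, -0.2021, 0.1862]
eef_rot: [[-0.229, 0.973, -0.016], [0.974, 0.229, 0.001], [0.005, -0.016, -1.0]]
wrist_force: [0.5, -0.3, -0.2]
finger_gap: 0.0873
finger_force: 0.0
t29.1 tcp [ 0.5469 -0.2021  0.1862] head 103.2 F [ 0.5 -0.3 -0.2] gap 0.0873 ff 0.0
yaw -0.2 shift [ -2.41 -10.36  16.82]
[ 0.5651  0.2972 -0.3525  1.5967  0.1084  1.2828  0.425 ]
```

```bash
python3 -m pendant '{"xyz":[[-0.8,-3.4,0],[-0.8,-3.4,0],[-0.8,-3.4,0],[0,0,3.5],[0,0,3.5],[0,0,3],[0,0,0],[0,0,0],[0,0,0]],"yaw":[-0.2,0,0,0,0,0,0,0,0],"claw":[0,0,0,0,0,0,0,0,0]}'
python3 - <<'E'
from h import *
to(.4517,-.2496,.018,HD+90)
E
```

```text
time: 29.82
eef_pos: [0.4542, -0.25, 0.0905]
eef_rot: [[-0.232, 0.973, -0.011], [0.973, 0.232, -0.001], [0.001, -0.011, -1.0]]
wrist_force: [0.2, -0.6, 1.5]
finger_gap: 0.087
finger_force: 0.0
t29.8 tcp [ 0.4542 -0.25    0.0905] head 103.4 F [ 0.2 -0.6  1.5] gap 0.0870 ff 0.0
yaw 0.0 shift [ 0.09 -0.23  7.25]
```

```bash
python3 -m pendant '{"xyz":[[0,-0.15,2.5],[0,0,2.5],[0,0,2.2],[0,0,0],[0,0,0],[0,0,0],[0,0,0],[0,0,0],[0,0,0],[0,0,0],[0,0,0],[0,0,0]],"yaw":[0,0,0,0,0,0,0,0,0,0,0,0],"claw":[0,0,0,0,1,1,1,1,1,1,1,1]}'
python3 -m pendant '{"xyz":[[0,0,0],[0,0,0],[0,0,0]],"yaw":[0,0,0],"claw":[1,1,1]}'
python3 - <<'E'
from h import *
to(.4517,-.2496,.018,HD+90)
E
```

```text
time: 30.82
eef_pos: [0.4503, -0.25, 0.0162]
eef_rot: [[-0.232, 0.973, -0.014], [0.973, 0.232, -0.0], [0.003, -0.013, -1.0]]
wrist_force: [0.6, 0.2, 0.3]
finger_gap: 0.0417
finger_force: 0.3
time: 31.07
eef_pos: [0.4504, -0.2499, 0.0162]
eef_rot: [[-0.232, 0.973, -0.013], [0.973, 0.232, -0.0], [0.003, -0.013, -1.0]]
wrist_force: [0.1, 0.8, 1.0]
finger_gap: 0.0352
finger_force: 30.0
t31.1 tcp [ 0.4504 -0.2499  0.0162] head 103.4 F [0.1 0.8 1. ] gap 0.0352 ff 30.0
yaw 0.0 shift [ 0.    0.13 -0.18]
```

```bash
python3 -m pendant '{"xyz":[[0,0,-2],[0,0,-3.5],[0,0,-4],[0,0,-4],[0,0,-4],[0,0,-1],[0,0,0]],"yaw":[0,0,0,0,0,0,0],"claw":[1,1,1,1,1,1,1]}'
python3 - <<'E'
from h import *
to(*V(.0003,.065,.2),HD+90)
E
```

```text
time: 31.65
eef_pos: [0.4543, -0.2506, 0.2044]
eef_rot: [[-0.232, 0.973, -0.009], [0.973, 0.232, -0.003], [-0.001, -0.009, -1.0]]
wrist_force: [0.0, -0.8, -2.7]
finger_gap: 0.0355
finger_force: 30.0
t31.6 tcp [ 0.4543 -0.2506  0.2044] head 103.4 F [ 0.  -0.8 -2.7] gap 0.0355 ff 30.0
yaw 0.0 shift [42.68 24.26  0.44]
```

```bash
python3 -m pendant '{"xyz":[[3.2,1.85,0],[3.2,1.85,0],[3.2,1.85,0],[3.2,1.85,0],[3.2,1.85,0],[3.2,1.85,0],[3.2,1.85,0],[3.2,1.85,0],[3.2,1.85,0],[3.2,1.85,0],[3.2,1.85,0],[3.2,1.85,0]],"yaw":[0,0,0,0,0,0,0,0,0,0,0,0],"claw":[1,1,1,1,1,1,1,1,1,1,1,1]}'
python3 -m pendant '{"xyz":[[2,1,0],[1.5,0.7,0],[0,0,0],[0,0,0],[0,0,0],[0,0,0]],"yaw":[0,0,0,0,0,0],"claw":[1,1,1,1,1,1]}'
python3 - <<'E'
from h import *
to(*V(.0003,.065,.149),HD+90); print(observe()['joint_pos'])
E
```

```text
time: 32.65
eef_pos: [0.5789, 0.1766, 0.1968]
eef_rot: [[-0.232, 0.973, -0.017], [0.973, 0.232, -0.001], [0.003, -0.016, -1.0]]
wrist_force: [0.9, -0.3, -1.2]
finger_gap: 0.035
finger_force: 30.0
time: 33.15
eef_pos: [0.5878, 0.2115, 0.1983]
eef_rot: [[-0.231, 0.973, -0.015], [0.973, 0.231, -0.001], [0.002, -0.015, -1.0]]
wrist_force: [0.2, -0.3, -0.6]
finger_gap: 0.0357
finger_force: 30.0
t33.1 tcp [0.5878 0.2115 0.1983] head 103.3 F [ 0.2 -0.3 -0.6] gap 0.0357 ff 30.0
yaw -0.1 shift [0.84 0.54 4.93]
[ 0.0419  0.4213 -0.6079  1.4555  0.2353  1.3533 -0.3459]
```

```bash
python3 -m pendant '{"xyz":[[0.8,0.6,0],[0,0,2],[0,0,1.8],[0,0,0],[0,0,0],[0,0,0],[0,0,0]],"yaw":[-0.1,0,0,0,0,0,0],"claw":[1,1,1,1,1,1,1]}'
python3 - <<'E'
from h import *
to(*V(.0003,.065,.149),HD+90)
E
```

```text
time: 33.73
eef_pos: [0.592, 0.2226, 0.1624]
eef_rot: [[-0.234, 0.972, -0.012], [0.972, 0.234, 0.0], [0.003, -0.012, -1.0]]
wrist_force: [0.1, 0.7, -0.7]
finger_gap: 0.0356
finger_force: 30.0
t33.7 tcp [0.592  0.2226 0.1624] head 103.5 F [ 0.1  0.7 -0.7] gap 0.0356 ff 30.0
yaw 0.1 shift [-0.15 -0.12  1.34]
```

```bash
python3 -m pendant '{"xyz":[[-0.1,-0.1,0.6],[0,0,0.6],[0,0,0],[0,0,0],[0,0,0],[0,0,0]],"yaw":[0,0,0,0,0,0],"claw":[1,1,1,1,1,1]}'
python3 - <<'E'
from h import *
to(*V(.0003,.065,.149),HD+90)
E
```

```text
time: 34.23
eef_pos: [0.5905, 0.2212, 0.1492]
eef_rot: [[-0.234, 0.972, -0.013], [0.972, 0.234, -0.0], [0.003, -0.013, -1.0]]
wrist_force: [0.4, 0.3, -1.5]
finger_gap: 0.0347
finger_force: 30.0
t34.2 tcp [0.5905 0.2212 0.1492] head 103.5 F [ 0.4  0.3 -1.5] gap 0.0347 ff 30.0
yaw 0.1 shift [-0.05  0.06  0.02]
```

```bash
python3 -m pendant '{"xyz":[[0,0.05,0.1],[0,0,0.05],[0,0,0],[0,0,0],[0,0,0],[0,0,0],[0,0,0],[0,0,0],[0,0,0],[0,0,-2],[0,0,-3],[0,0,-3]],"yaw":[0,0,0,0,0,0,0,0,0,0,0,0],"claw":[1,1,1,0,0,0,0,0,0,0,0,0]}'
python3 -m pendant '{"xyz":[[0,0,-2],[-3,-2,0],[-3.3,-2,0],[-3.3,-2,0],[-3.3,-2,0],[-3.3,-2,0],[-3.3,-2,0],[-3.3,-2,0],[-3.3,-2,0],[-3.3,-1.6,0],[-3.3,-1.6,0],[-3.3,-1.6,0]],"yaw":[0,0,0,0,0,0,0,0,0,0,0,0],"claw":[0,0,0,0,0,0,0,0,0,0,0,0]}'
python3 - <<'E'
from h import *
a=grab('top','t6');b=grab('scene','s6')
A=cv2.resize(a['pixels'][120:270,130:330,::-1],None,fx=2.5,fy=2.5,interpolation=3); B=cv2.resize(b['pixels'][150:300,340:540,::-1],None,fx=2.5,fy=2.5,interpolation=3)
cv2.imwrite('pics/m6.png',np.vstack([A,B])[:, :]*1)
cv2.imwrite('pics/m6.png',cv2.resize(np.hstack([A,B]),(800,300)))
st(); print(observe()['joint_pos'])
hsv=lambda f:0
m=(b['pixels'].max(2)<45).astype(np.uint8); m[:225]=0;m[320:]=0;m[:,:140]=0;m[:,275:]=0
n,l,stt,ce=cv2.connectedComponentsWithStats(m)
for k in range(1,n):
    if stt[k][4]>40: print(stt[k],ce[k])
E
```

```text
time: 35.23
eef_pos: [0.5914, 0.221, 0.2278]
eef_rot: [[-0.234, 0.972, -0.016], [0.972, 0.234, -0.001], [0.003, -0.015, -1.0]]
wrist_force: [0.9, 0.5, 0.1]
finger_gap: 0.0844
finger_force: 0.0
time: 36.23
eef_pos: [0.4736, -0.1791, 0.2497]
eef_rot: [[-0.234, 0.972, -0.013], [0.972, 0.234, -0.001], [0.002, -0.013, -1.0]]
wrist_force: [0.5, 0.6, 0.8]
finger_gap: 0.0873
finger_force: 0.0
t36.3 tcp [ 0.4722 -0.184   0.2491] head 103.0 F [ 0.2 -0.2 -0.5] gap 0.0872 ff 0.0
[ 0.6282  0.089  -0.3715  1.7003  0.039   1.3719  0.4772]
[185 240  10  14 100] [189.74 245.79]
[178 272  12  15 131] [183.8015 278.542 ]
```

View pics/m6.png

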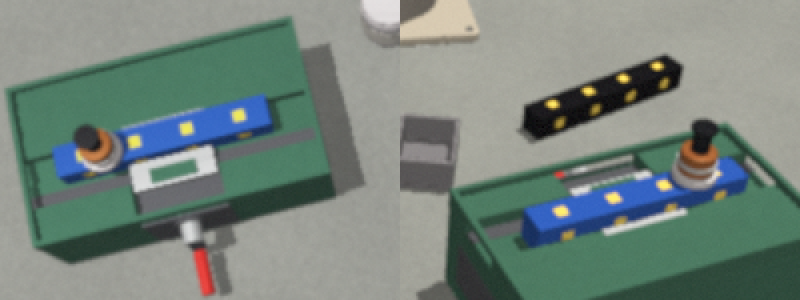

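The bar carries its first lamp upright, at about (95,150) on the left and (697,160) on the right of the picture. The other two lamps are unmoved. I check the placement with numbers.

```bash
cat > chk.py <<'E'
from h import *
import sys
p=np.load('vise.npy')
def inv(W): c,s_=np.cos(p[2]),np.sin(p[2]); d=W-np.r_[p[:2],0]; return np.c_[d[:,0]*c+d[:,1]*s_,-d[:,0]*s_+d[:,1]*c]*1000
def blobs(f,box,thr=45):
    u0,v0,u1,v1=box; m=np.zeros(f['pixels'].shape[:2],np.uint8); m[v0:v1,u0:u1]=f['pixels'][v0:v1,u0:u1].max(2)<thr
    n,l,s,c=cv2.connectedComponentsWithStats(m); return [(c[k],s[k][4]) for k in range(1,n) if s[k][4]>45]
def orange(f,box):
    u0,v0,u1,v1=box; h=cv2.cvtColor(f['pixels'],cv2.COLOR_RGB2HSV); m=np.zeros(h.shape[:2],np.uint8)
    m[v0:v1,u0:u1]=((h[...,0]<20)&(h[...,1]>110)&(h[...,2]>60))[v0:v1,u0:u1]
    n,l,s,c=cv2.connectedComponentsWithStats(m); return [(c[k],s[k][4]) for k in range(1,n) if s[k][4]>25]
def report(ta,sc):
    a,b=load(ta),load(sc)
    for nm,fn,hgt in (('dark',blobs,.050),('orange',orange,.022)):
        for f,mat,vis in ((a,(380,170,505,305),(130,130,300,235)),(b,(130,225,275,320),(380,195,560,290))):
            for c,n in fn(f,mat): print(nm,'mat',n,w(f,c,.003+hgt)[0,:2])
            for c,n in fn(f,vis): print(nm,'vise',n,inv(w(f,c,.134+hgt))[0])
E
python3 - <<'E'
from chk import *
report('top0','scene0'); print(); report('t6','s6')
to(.5458,-.3720,.018,HD+90); to(.4429,-.3656,.018,HD+90)
E
```

```text
dark mat 93 [ 0.4519 -0.25  ]
dark mat 101 [ 0.4442 -0.3671]
dark mat 121 [ 0.5467 -0.3726]
dark vise 318 [-86.4035  -6.8733]
dark vise 46 [-80.2754  50.3823]
dark vise 206 [-76.9565 -69.9626]
orange mat 95 [ 0.5434 -0.3696]
orange mat 81 [ 0.448  -0.2452]
orange mat 92 [ 0.4415 -0.3628]
orange mat 119 [ 0.4497 -0.2506]
orange mat 119 [ 0.4409 -0.368 ]
orange mat 149 [ 0.5451 -0.3736]
orange vise 156 [-97.3762 -24.3731]

dark mat 100 [ 0.4444 -0.3671]
dark mat 131 [ 0.546  -0.3722]
dark vise 598 [-81.4563 -33.4751]
dark vise 131 [-2.2572 65.7438]
orange mat 96 [ 0.4415 -0.3631]
orange vise 128 [-4.463  63.4571]
orange mat 136 [ 0.4412 -0.3671]
orange mat 165 [ 0.5442 -0.3732]
orange vise 160 [-6.0812 68.8888]
t36.3 tcp [ 0.4722 -0.184   0.2491] head 103.0 F [ 0.2 -0.2 -0.5] gap 0.0872 ff 0.0
yaw -0.4 shift [-20.     2.79  23.11]
t36.3 tcp [ 0.4722 -0.184   0.2491] head 103.0 F [ 0.2 -0.2 -0.5] gap 0.0872 ff 0.0
yaw -0.4 shift [-16.99  -7.07  23.11]
```

```bash
cat > sil.py <<'E'
from chk import *
from scipy.optimize import minimize
TH=np.linspace(0,2*np.pi,40)
def render(f,x,y,z0,box,S=8):
    u0,v0,u1,v1=box; im=np.zeros(((v1-v0)*S,(u1-u0)*S),np.uint8)
    for r,a,b,l in ((.022,0,.008,1),(.018,.008,.032,2),(.009,.032,.055,3),(.013,.055,.060,3)):
        P=[[x+r*np.cos(t),y+r*np.sin(t),z0+h] for t in TH for h in (a,b)]
        q=((px(f,P)-[u0,v0]+.5)*S).astype(np.int32); cv2.fillConvexPoly(im,cv2.convexHull(q),l)
    return [cv2.resize((im==l).astype(np.float32),None,fx=1/S,fy=1/S,interpolation=cv2.INTER_AREA) for l in (2,3)]
def fit(f,x,y,z0):
    c=px(f,[[x,y,z0+.03]])[0].astype(int); box=(c[0]-25,c[1]-25,c[0]+26,c[1]+26); u0,v0,u1,v1=box
    I=f['pixels'][v0:v1,u0:u1]; h=cv2.cvtColor(I,cv2.COLOR_RGB2HSV)
    M=[((h[...,0]<20)&(h[...,1]>110)&(h[...,2]>60)).astype(np.float32),(I.max(2)<55).astype(np.float32)]
    cost=lambda q:sum(((cv2.GaussianBlur(a,(0,0),1)-cv2.GaussianBlur(b,(0,0),1))**2).sum() for a,b in zip(render(f,q[0]/1e3,q[1]/1e3,z0,box),M))
    r=minimize(cost,[x*1e3,y*1e3],method='Nelder-Mead',options=dict(initial_simplex=[[x*1e3,y*1e3],[x*1e3+8,y*1e3],[x*1e3,y*1e3+8]],xatol=.1,fatol=.01)); return np.r_[r.x/1e3,0],r.fun
E
python3 - <<'E'
from sil import *
for n in ('top0','scene0'):
    for L in [[.5461,-.3723],[.4511,-.2494],[.4427,-.3658]]: print(n,*fit(load(n),*L,.003))
P=V(0,.065,0)
for n in ('t6','s6'):
    q,c=fit(load(n),P[0],P[1],.134); print(n,'vise',inv(q[None]),c)
# bar top squares, both views
for n,box in (('t5',(150,150,280,215)),('s6',(395,225,545,300))):
    f=load(n); h=cv2.cvtColor(f['pixels'],cv2.COLOR_RGB2HSV); m=((h[...,0]>20)&(h[...,0]<35)&(h[...,1]>90)&(h[...,2]>150)).astype(np.uint8); k=np.zeros_like(m); u0,v0,u1,v1=box; k[v0:v1,u0:u1]=m[v0:v1,u0:u1]
    nn,l,s,c=cv2.connectedComponentsWithStats(k)
    for i in range(1,nn):
        if s[i][4]>12: print(n,s[i][4],c[i],inv(w(f,c[i],.134)))
E
```

```text
top0 [ 0.5478 -0.3752  0.    ] 43.7915153503418
top0 [ 0.4538 -0.252   0.    ] 95.91102600097656
top0 [ 0.4451 -0.3704  0.    ] 58.37601089477539
scene0 [ 0.542  -0.3735  0.    ] 86.0575942993164
scene0 [ 0.4467 -0.2503  0.    ] 80.01531982421875
scene0 [ 0.4374 -0.3683  0.    ] 136.80587768554688
t6 vise [[ 1.7037 67.2527]] 118.88407135009766
s6 vise [[-5.9254 68.8684]] 99.19599151611328
t5 23 [249.     177.3913] [[  0.363  -81.5634]]
t5 23 [222.8261 184.    ] [[  0.3791 -25.4532]]
t5 22 [196.9091 190.4545] [[ 0.7149 30.2099]]
t5 22 [170.9091 197.0909] [[ 0.8467 86.4042]]
s6 21 [471.8095 242.0476] [[-1.0363 32.0732]]
s6 21 [446.0952 248.4286] [[ -1.5627 -24.626 ]]
s6 23 [420.2609 255.3043] [[ -0.8765 -80.4457]]
```

```bash
python3 -m pendant '{"xyz":[[-3.3,0.45,0],[-3.3,0.45,0],[-3.3,0.45,0],[-3.3,0.45,0],[-3.3,0.45,0],[-3.5,0.5,2],[0,0,3.5],[0,0,3.5],[0,0,3.5],[0,0,3],[0,0,0],[0,0,0]],"yaw":[-0.4,0,0,0,0,0,0,0,0,0,0,0],"claw":[0,0,0,0,0,0,0,0,0,0,0,0]}'
python3 -m pendant '{"xyz":[[0,0,0],[0,0,0]],"yaw":[0,0],"claw":[0,0]}'
python3 - <<'E'
from h import *
to(.5458,-.3720,.0165,HD+90)
E
```

```text
time: 37.33
eef_pos: [0.5464, -0.3642, 0.0925]
eef_rot: [[-0.241, 0.97, -0.016], [0.97, 0.241, 0.001], [0.005, -0.015, -1.0]]
wrist_force: [0.3, -0.3, 0.2]
finger_gap: 0.0866
finger_force: 0.0
time: 37.5
eef_pos: [0.5484, -0.3656, 0.0963]
eef_rot: [[-0.241, 0.97, -0.01], [0.971, 0.241, -0.002], [0.0, -0.01, -1.0]]
wrist_force: [0.5, -0.1, 0.0]
finger_gap: 0.0871
finger_force: 0.0
t37.5 tcp [ 0.5484 -0.3656  0.0963] head 103.9 F [ 0.5 -0.1  0. ] gap 0.0871 ff 0.0
yaw 0.5 shift [-0.56 -0.4   7.98]
```

```bash
python3 -m pendant '{"xyz":[[-0.6,-0.25,2.5],[0,0,2.7],[0,0,2.7],[0,0,0],[0,0,0],[0,0,0]],"yaw":[0.5,0,0,0,0,0],"claw":[0,0,0,0,0,0]}'
python3 - <<'E'
from h import *
to(.5458,-.3720,.0165,HD+90)
E
python3 -m pendant '{"xyz":[[0,0,0],[0,0,0],[0,0,0],[0,0,0],[0,0,0],[0,0,0],[0,0,0],[0,0,0],[0,0,0],[0,0,0],[0,0,0],[0,0,0]],"yaw":[0,0,0,0,0,0,0,0,0,0,0,0],"claw":[1,1,1,1,1,1,1,1,1,1,1,1]}'
```

```text
time: 38.0
eef_pos: [0.5463, -0.3722, 0.0171]
eef_rot: [[-0.233, 0.973, -0.011], [0.973, 0.233, -0.002], [0.0, -0.011, -1.0]]
wrist_force: [0.3, 0.3, 0.4]
finger_gap: 0.0868
finger_force: 0.0
t38.0 tcp [ 0.5463 -0.3722  0.0171] head 103.4 F [0.3 0.3 0.4] gap 0.0868 ff 0.0
yaw 0.0 shift [ 0.03 -0.05  0.06]
time: 39.0
eef_pos: [0.5448, -0.3714, 0.0143]
eef_rot: [[-0.233, 0.972, -0.014], [0.973, 0.233, -0.0], [0.003, -0.014, -1.0]]
wrist_force: [-0.0, 0.9, -0.4]
finger_gap: 0.0353
finger_force: 30.0
```

```bash
python3 -m pendant '{"xyz":[[0,0,-2],[0,0,-3.5],[0,0,-4],[0,0,-4],[0,0,-4],[0,0,-1.2],[0,0,0]],"yaw":[0,0,0,0,0,0,0],"claw":[1,1,1,1,1,1,1]}'
python3 - <<'E'
from h import *
to(*V(.001,.003,.2),HD+90)
E
```

```text
time: 39.58
eef_pos: [0.549, -0.3723, 0.206]
eef_rot: [[-0.232, 0.973, -0.008], [0.973, 0.232, -0.004], [-0.002, -0.009, -1.0]]
wrist_force: [0.6, -1.1, -1.9]
finger_gap: 0.0352
finger_force: 30.0
t39.6 tcp [ 0.549  -0.3723  0.206 ] head 103.4 F [ 0.6 -1.1 -1.9] gap 0.0352 ff 30.0
yaw 0.0 shift [50.52 17.95  0.6 ]
```

```bash
python3 -m pendant '{"xyz":[[3.6,1.28,0],[3.6,1.28,0],[3.6,1.28,0],[3.6,1.28,0],[3.6,1.28,0],[3.6,1.28,0],[3.6,1.28,0],[3.6,1.28,0],[3.6,1.28,0],[3.6,1.28,0],[3.6,1.28,0],[3.6,1.28,0]],"yaw":[0,0,0,0,0,0,0,0,0,0,0,0],"claw":[1,1,1,1,1,1,1,1,1,1,1,1]}'
python3 -m pendant '{"xyz":[[3.6,1.28,0],[3,1.2,0],[0,0,0],[0,0,0],[0,0,0],[0,0,0]],"yaw":[0,0,0,0,0,0],"claw":[1,1,1,1,1,1]}'
python3 - <<'E'
from h import *
to(*V(.001,.003,.1468),HD+90); print(observe()['joint_pos'])
E
```

```text
time: 40.58
eef_pos: [0.5954, 0.086, 0.1987]
eef_rot: [[-0.232, 0.973, -0.016], [0.973, 0.232, -0.001], [0.003, -0.016, -1.0]]
wrist_force: [1.6, -0.6, -1.2]
finger_gap: 0.0353
finger_force: 30.0
time: 41.08
eef_pos: [0.605, 0.1526, 0.1993]
eef_rot: [[-0.231, 0.973, -0.015], [0.973, 0.231, -0.002], [0.002, -0.015, -1.0]]
wrist_force: [-0.6, -1.2, -1.5]
finger_gap: 0.0354
finger_force: 30.0
t41.1 tcp [0.605  0.1526 0.1993] head 103.3 F [-0.6 -1.2 -1.5] gap 0.0354 ff 30.0
yaw -0.1 shift [0.76 0.31 5.25]
[ 0.0746  0.4017 -0.5171  1.4594  0.1948  1.3473 -0.2215]
```

```bash
python3 -m pendant '{"xyz":[[0.6,0.35,0],[0,0,2.2],[0,0,2],[0,0,0],[0,0,0],[0,0,0],[0,0,0]],"yaw":[-0.1,0,0,0,0,0,0],"claw":[1,1,1,1,1,1,1]}'
python3 - <<'E'
from h import *
to(*V(.001,.003,.1468),HD+90)
E
```

```text
time: 41.67
eef_pos: [0.6073, 0.1612, 0.1598]
eef_rot: [[-0.234, 0.972, -0.012], [0.972, 0.234, 0.0], [0.003, -0.011, -1.0]]
wrist_force: [0.2, -0.7, -0.8]
finger_gap: 0.0352
finger_force: 30.0
t41.7 tcp [0.6073 0.1612 0.1598] head 103.5 F [ 0.2 -0.7 -0.8] gap 0.0352 ff 30.0
yaw 0.1 shift [-0.02 -0.11  1.3 ]
```

```bash
python3 -m pendant '{"xyz":[[0,-0.05,0.6],[0,0,0.5],[0,0,0],[0,0,0],[0,0,0],[0,0,0]],"yaw":[0,0,0,0,0,0],"claw":[1,1,1,1,1,1]}'
python3 - <<'E'
from h import *
to(*V(.001,.003,.1468),HD+90)
E
```

```text
time: 42.17
eef_pos: [0.606, 0.161, 0.1475]
eef_rot: [[-0.234, 0.972, -0.014], [0.972, 0.234, -0.0], [0.003, -0.013, -1.0]]
wrist_force: [-0.0, 0.9, -1.6]
finger_gap: 0.0355
finger_force: 30.0
t42.2 tcp [0.606  0.161  0.1475] head 103.5 F [-0.   0.9 -1.6] gap 0.0355 ff 30.0
yaw 0.1 shift [-0.03  0.02  0.07]
```

```bash
python3 -m pendant '{"xyz":[[0,0,0.15],[0,0,0.05],[0,0,0],[0,0,0],[0,0,0],[0,0,0],[0,0,0],[0,0,0],[0,0,0],[0,0,-2],[0,0,-3],[0,0,-3]],"yaw":[0,0,0,0,0,0,0,0,0,0,0,0],"claw":[1,1,1,0,0,0,0,0,0,0,0,0]}'
python3 -m pendant '{"xyz":[[0,0,-2],[-3,-2,0],[-3.3,-2,0],[-3.3,-2,0],[-3.3,-2,0],[-3.3,-2,0],[-3.3,-2,0],[-3.3,-2,0],[-3.3,-2,0],[-3.3,-1.6,0],[-3.3,-1.6,0],[0,0,0]],"yaw":[0,0,0,0,0,0,0,0,0,0,0,0],"claw":[0,0,0,0,0,0,0,0,0,0,0,0]}'
python3 - <<'E'
from sil import *
grab('top','t7');grab('scene','s7')
for n in ('t7','s7'):
    f=load(n)
    for y in (.065,.003):
        P=V(0,y,0); q,c=fit(f,P[0],P[1],.134); print(n,'vise',inv(q[None]),c)
report('t7','s7')
to(.4429,-.3656,.018,HD+90)
E
```

```text
time: 43.17
eef_pos: [0.6064, 0.1607, 0.2256]
eef_rot: [[-0.234, 0.972, -0.016], [0.972, 0.234, -0.001], [0.003, -0.015, -1.0]]
wrist_force: [0.9, 0.3, 0.1]
finger_gap: 0.0839
finger_force: 0.0
time: 44.17
eef_pos: [0.4943, -0.2103, 0.2468]
eef_rot: [[-0.224, 0.974, -0.015], [0.975, 0.224, -0.003], [0.0, -0.015, -1.0]]
wrist_force: [-0.4, -0.3, 0.2]
finger_gap: 0.0867
finger_force: 0.0
t7 vise [[ 2.1595 67.1678]] 112.00914764404297
t7 vise [[2.7688 3.1543]] 132.84530639648438
s7 vise [[-5.9254 68.8684]] 182.3250732421875
s7 vise [[-5.5446  4.9813]] 157.33734130859375
dark mat 103 [ 0.444 -0.367]
dark vise 596 [-81.5083 -33.9083]
dark vise 131 [-2.2728 65.7713]
dark vise 139 [-1.3524  1.4975]
orange vise 124 [-4.0479 -0.1723]
orange vise 129 [-4.0324 63.6188]
orange mat 135 [ 0.441  -0.3672]
orange vise 161 [-6.0173 68.695 ]
orange vise 173 [-5.0611  4.4963]
t44.3 tcp [ 0.4966 -0.2033  0.2469] head 103.4 F [ 1.4  1.4 -0.3] gap 0.0871 ff 0.0
yaw -0.1 shift [-14.54  -8.99  22.89]
```

```bash
python3 -m pendant '{"xyz":[[-3,-1.85,0],[-3,-1.85,0],[-3,-1.85,0],[-3,-1.85,0],[-2.4,-1.4,2],[0,0,3.5],[0,0,3.5],[0,0,3.5],[0,0,2.5],[0,0,0],[0,0,0],[0,0,0]],"yaw":[-0.1,0,0,0,0,0,0,0,0,0,0,0],"claw":[0,0,0,0,0,0,0,0,0,0,0,0]}'
python3 - <<'E'
from h import *
to(.4429,-.3656,.0165,HD+90); print(observe()['joint_pos'])
E
```

```text
time: 45.27
eef_pos: [0.4451, -0.3624, 0.0997]
eef_rot: [[-0.237, 0.971, -0.012], [0.971, 0.237, -0.001], [0.001, -0.012, -1.0]]
wrist_force: [1.4, -0.6, 0.7]
finger_gap: 0.0866
finger_force: 0.0
t45.3 tcp [ 0.4451 -0.3624  0.0997] head 103.7 F [ 1.4 -0.6  0.7] gap 0.0866 ff 0.0
yaw 0.3 shift [-0.26 -0.29  8.32]
[ 0.7591  0.3344 -0.1909  1.7292  0.0787  1.0939  0.7812]
```

```bash
python3 -m pendant '{"xyz":[[-0.25,-0.15,2.7],[0,0,2.8],[0,0,2.7],[0,0,0],[0,0,0],[0,0,0]],"yaw":[0.3,0,0,0,0,0],"claw":[0,0,0,0,0,0]}'
python3 - <<'E'
from h import *
to(.4429,-.3656,.0165,HD+90)
E
python3 -m pendant '{"xyz":[[0,0,0],[0,0,0],[0,0,0],[0,0,0],[0,0,0],[0,0,0],[0,0,0],[0,0,0],[0,0,0],[0,0,0],[0,0,0],[0,0,0]],"yaw":[0,0,0,0,0,0,0,0,0,0,0,0],"claw":[1,1,1,1,1,1,1,1,1,1,1,1]}'
```

```text
time: 45.77
eef_pos: [0.4432, -0.3663, 0.0185]
eef_rot: [[-0.231, 0.973, -0.011], [0.973, 0.231, -0.002], [0.0, -0.011, -1.0]]
wrist_force: [0.7, 0.1, 0.2]
finger_gap: 0.0872
finger_force: 0.0
t45.8 tcp [ 0.4432 -0.3663  0.0185] head 103.4 F [0.7 0.1 0.2] gap 0.0872 ff 0.0
yaw -0.1 shift [ 0.08 -0.01  0.2 ]
time: 46.77
eef_pos: [0.4415, -0.3654, 0.0157]
eef_rot: [[-0.231, 0.973, -0.014], [0.973, 0.231, -0.0], [0.003, -0.013, -1.0]]
wrist_force: [1.0, 0.4, -0.2]
finger_gap: 0.0352
finger_force: 30.0
```

```bash
python3 -m pendant '{"xyz":[[0,0,-2],[0,0,-3.5],[0,0,-4],[0,0,-4],[0,0,-4],[0,0,-1.2],[0,0,0]],"yaw":[0,0,0,0,0,0,0],"claw":[1,1,1,1,1,1,1]}'
python3 - <<'E'
from h import *
to(*V(.001,-.059,.2),HD+90)
E
```

```text
time: 47.35
eef_pos: [0.4456, -0.3665, 0.2068]
eef_rot: [[-0.231, 0.973, -0.009], [0.973, 0.231, -0.004], [-0.002, -0.009, -1.0]]
wrist_force: [0.3, -0.6, -2.3]
finger_gap: 0.035
finger_force: 30.0
t47.4 tcp [ 0.4456 -0.3665  0.2068] head 103.3 F [ 0.3 -0.6 -2.3] gap 0.0350 ff 30.0
yaw -0.1 shift [41.35 27.87  0.68]
```

```bash
python3 -m pendant '{"xyz":[[3.1,2.12,0],[3.1,2.12,0],[3.1,2.12,0],[3.1,2.12,0],[3.1,2.12,0],[3.1,2.12,0],[3.1,2.12,0],[3.1,2.12,0],[3.1,2.12,0],[3.1,2.12,0],[3.1,2.12,0],[3.1,2.12,0]],"yaw":[-0.1,0,0,0,0,0,0,0,0,0,0,0],"claw":[1,1,1,1,1,1,1,1,1,1,1,1]}'
python3 -m pendant '{"xyz":[[3,2.1,0],[0,0,0],[0,0,0],[0,0,0],[0,0,0]],"yaw":[0,0,0,0,0],"claw":[1,1,1,1,1]}'
python3 - <<'E'
from h import *
to(*V(.001,-.059,.1482),HD+90); print(observe()['joint_pos'])
E
```

```text
time: 48.35
eef_pos: [0.6046, 0.0571, 0.1982]
eef_rot: [[-0.232, 0.973, -0.017], [0.973, 0.232, -0.001], [0.003, -0.016, -1.0]]
wrist_force: [1.6, -0.7, -0.9]
finger_gap: 0.0354
finger_force: 30.0
time: 48.77
eef_pos: [0.6181, 0.088, 0.1989]
eef_rot: [[-0.231, 0.973, -0.016], [0.973, 0.231, -0.001], [0.002, -0.015, -1.0]]
wrist_force: [0.3, -0.6, -1.3]
finger_gap: 0.0354
finger_force: 30.0
t48.8 tcp [0.6181 0.088  0.1989] head 103.3 F [ 0.3 -0.6 -1.3] gap 0.0354 ff 30.0
yaw -0.1 shift [1.15 0.54 5.07]
[ 0.1441  0.3951 -0.4691  1.4604  0.1762  1.344  -0.1032]
```

```bash
python3 -m pendant '{"xyz":[[1.1,0.6,0],[0,0,2],[0,0,2],[0,0,0],[0,0,0],[0,0,0],[0,0,0]],"yaw":[-0.1,0,0,0,0,0,0],"claw":[1,1,1,1,1,1,1]}'
python3 - <<'E'
from h import *
to(*V(.001,-.059,.1482),HD+90)
E
```

```text
time: 49.35
eef_pos: [0.622, 0.1018, 0.1616]
eef_rot: [[-0.234, 0.972, -0.012], [0.972, 0.234, 0.0], [0.003, -0.011, -1.0]]
wrist_force: [-0.2, 0.2, -1.5]
finger_gap: 0.0353
finger_force: 30.0
t49.4 tcp [0.622  0.1018 0.1616] head 103.5 F [-0.2  0.2 -1.5] gap 0.0353 ff 30.0
yaw 0.1 shift [-0.1  -0.16  1.34]
```

```bash
python3 -m pendant '{"xyz":[[-0.1,-0.1,0.6],[0,0,0.5],[0,0,0],[0,0,0],[0,0,0],[0,0,0]],"yaw":[0,0,0,0,0,0],"claw":[1,1,1,1,1,1]}'
python3 - <<'E'
from h import *
to(*V(.001,-.059,.1482),HD+90)
E
```

```text
time: 49.85
eef_pos: [0.6204, 0.1005, 0.1493]
eef_rot: [[-0.234, 0.972, -0.014], [0.972, 0.234, -0.0], [0.003, -0.013, -1.0]]
wrist_force: [0.0, 0.7, -1.3]
finger_gap: 0.035
finger_force: 30.0
t49.9 tcp [0.6204 0.1005 0.1493] head 103.5 F [ 0.   0.7 -1.3] gap 0.0350 ff 30.0
yaw 0.1 shift [-0.01  0.02  0.11]
```

```bash
python3 -m pendant '{"xyz":[[0,0,0.15],[0,0,0.1],[0,0,0],[0,0,0],[0,0,0],[0,0,0],[0,0,0],[0,0,0],[0,0,0],[0,0,-2],[0,0,-3],[0,0,-3]],"yaw":[0,0,0,0,0,0,0,0,0,0,0,0],"claw":[1,1,1,0,0,0,0,0,0,0,0,0]}'
python3 -m pendant '{"xyz":[[0,0,-2],[-3,-2,0],[-3.3,-2,0],[-3.3,-2,0],[-3.3,-2,0],[-3.3,-2,0],[-3.3,-2,0],[-3.3,-2,0],[-2,-1,0],[0,0,0],[0,0,0],[0,0,0]],"yaw":[0,0,0,0,0,0,0,0,0,0,0,0],"claw":[0,0,0,0,0,0,0,0,0,0,0,0]}'
python3 - <<'E'
from sil import *
a=grab('top','t8');b=grab('scene','s8')
for n in ('t8','s8'):
    f=load(n)
    for y in (.065,.003,-.059):
        P=V(0,y,0); q,c=fit(f,P[0],P[1],.134); print(n,'vise',inv(q[None]),c)
A=cv2.resize(a['pixels'][130:270,135:335,::-1],(800,560),interpolation=3)[:420]
B=b['pixels'][165:325,130:560,::-1]
B=cv2.resize(B[:, 230:],(500,400),interpolation=3); C=cv2.resize(a['pixels'][140:240,145:275,::-1],(520,400),interpolation=3)
full=cv2.resize(b['pixels'][:,:,::-1],(267,200)); 
out=np.zeros((600,800,3),np.uint8); out[:300,:390]=cv2.resize(C,(390,300)); out[:300,400:800]=cv2.resize(B,(400,300)); out[300:,:400]=cv2.resize(b['pixels'][:,:,::-1],(400,300),interpolation=cv2.INTER_AREA); out[300:,400:]=cv2.resize(a['pixels'][:,:,::-1],(400,300),interpolation=cv2.INTER_AREA)
cv2.imwrite('pics/fin.png',out)
E
```

```text
time: 50.85
eef_pos: [0.6208, 0.1004, 0.2269]
eef_rot: [[-0.234, 0.972, -0.016], [0.972, 0.234, -0.001], [0.003, -0.015, -1.0]]
wrist_force: [-0.6, 0.2, 1.0]
finger_gap: 0.0842
finger_force: 0.0
time: 51.85
eef_pos: [0.5342, -0.1746, 0.248]
eef_rot: [[-0.235, 0.972, -0.014], [0.972, 0.235, 0.0], [0.003, -0.013, -1.0]]
wrist_force: [-0.4, -0.1, -0.0]
finger_gap: 0.0873
finger_force: 0.0
t8 vise [[ 1.9773 67.2009]] 134.53805541992188
t8 vise [[2.5009 3.2229]] 169.91554260253906
t8 vise [[  2.7595 -60.1691]] 148.34817504882812
s8 vise [[-5.9331 68.8587]] 179.96597290039062
s8 vise [[-5.5255  4.9761]] 219.5996856689453
s8 vise [[ -6.3414 -57.7365]] 197.7744140625
```

View pics/fin.png

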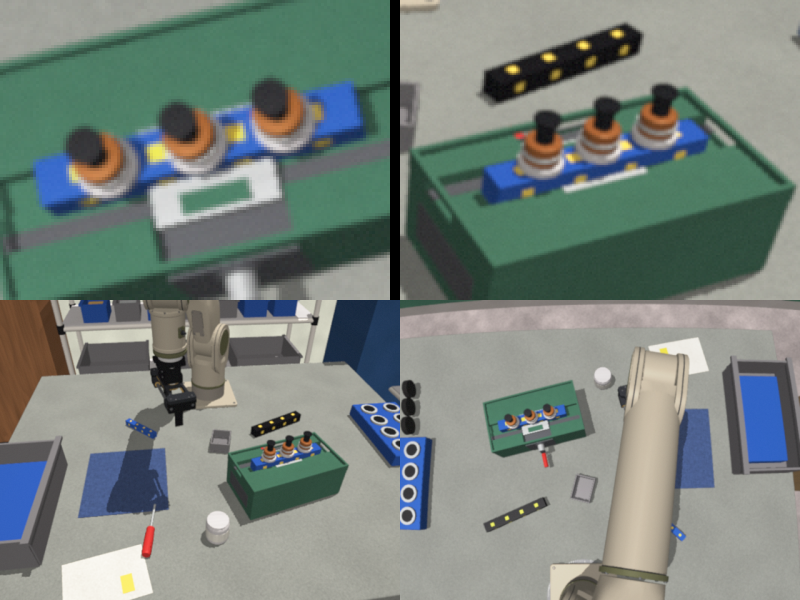

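The three lamps stand upright in a row on the clamped bar at (95,165), (190,140) and (283,118) in the top-left panel. The mat is empty, the bystanders are untouched and the gripper is clear.

```bash
python3 -c "from rig import arm; print(arm.close_job())"
```

```text
the job is handed in; nothing more can be done
None
```

The job is handed in: the vise was opened, the bar laid in and clamped (about 30 N at the crank handle), and then all three lamps stood upright in a row on it, within about 1–2 mm of centre across the bar. The bar sits about 3 mm off centre along the jaws, and the screwdriver, tin and grey box were left alone.

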